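# Clear the microscope plate into the tray

## Robot

A 7-joint arm with a two-finger parallel gripper is mounted at the origin on the work surface. World frame = base frame: x ahead of the robot, y to its left, z up, the work surface at z = 0. Lengths are in m, angles in rad, forces in N, time in s.
With the tool pointing down it reaches from about 0.4 to 0.875 m from the base axis. Payload 19.3 kg.
Tool frame: the origin (TCP) lies at the very end of the fingers, on their centre line; the grasp point (between the pads) lies grasp_offset behind it (grasp_offset is the distance from the TCP to the grasp point, in m); z points along the fingers, y is the direction in which the jaws open and shut (so a half turn about z gives the same grasp; the last joint's range is limited). The gripper opens to 85 mm and grips with 20 to 120 N. Pads are 22 mm wide; open, the fingers measure 114 mm over their backs; the gripper's body (76 mm by 85 mm) begins 54 mm behind the grasp point. The pads swing forward as they close: fully open they stand 13 mm farther back than shut.
Start: joints at [1.104, 0.521, -0.036, 1.599, 0.021, 1.021, -0.113], TCP at [0.242, -0.576, 0.231] pointing down, gripper open.
Joint ranges: [-2.91, 2.91], [-0.3, 2.13], [-1.5, 1.42], [0.17, 2.43], [-1.26, 4.41], [0.16, 1.93], [-2.52, 2.52]. Speed limits (rad/s): [1.89, 1.89, 2.39, 2.39, 3.01, 3.01, 3.01].

## Interface

Orientations are given as a unit quaternion [w, x, y, z].
In Python, from cell import observe, snapshot, get_calibration, sign_off, silhouettes, landmark_of, grasp_offset gives the robot as it stands. The module is installed in compiled form; this text tells all that it offers.
- The arm moves only by the tool carry_out, never from a script. Its argument "commands" is a list that holds one entry, the list of rows, each a list of 5 numbers: the shift along the tool's x, y, z in mm, then the turn about the tool's z in degrees, then the finger opening in mm, from 0 to 85.4. A call has 1 to 20 rows; each row shifts and turns the commanded pose from where the row before left it, along the tool's axes as they then stand; what a row does not reach is not made up. A row lasts 1/10 s, in which the tool goes at most 50 mm and 8.59 degrees, less where a joint would pass 70% of its speed; a pose out of reach is approached as far as the arm can. A call is refused whole if a number of a shift passes 50 or a number of a turn 8.59, either way. A call with a gripper value outside its range is refused whole. The fingers move at their own pace and stop on an object; "grip_force" is the grip in N (left out, the last holds). Time passes only in rows, so rows that do not move let the fingers close. It gives the time, the measured TCP pose, the force and the opening at its end, in the units of the state.
- observe(): the state, without advancing time (a new reading comes with each control period).
- snapshot(name): name is "side" or "top"; returns the picture (480x640x3 uint8, blue, green, red); there is no depth.
- get_calibration(name): a dict with "mtx" (3x3 intrinsics, pixels), "k1" (the pictures are not rectified: a ray, as slopes to the right and down, at radius r is drawn at 1 + k1 r^2 times it, then the intrinsics apply), "rvec" (rotation vector, rad) and "tvec" (3), from world to camera coordinates, as OpenCV has them. Camera axes: x right, y down, z forward; pixel columns grow to the right and rows downward; lengths in m; the calibration is good to about 2 mm. A picture is of the moment at which its call begins. get_calibration takes no time and is no camera call.
- sign_off(): hands the job in, once; it reports no verdict.
Trained networks look in the newest picture that a camera, given by its name, has taken for a name from the list of things; names that differ only in an ending like _2 or _b are one class to them, and where a whole thing is asked for, a point or a joint stands for the part that bears it (a point fixed in the world has none). Each returns a list of dicts, best first, with "confidence" (0 to 1); they miss things now and then, are a little off and sometimes report something else, mostly with a low value. They report only what shows in the picture. A call takes as long as a camera call.
- silhouettes(name, camera): "mask" (480x640 bool, what is visible of it) and "location" ([row, column] in pixels, amid what is visible of it).
- landmark_of(name, camera): "location" ([row, column] in pixels: a listed point, or the origin of a listed thing).
The state is a dict: "t": time; "q": joint angles; "qvel": joint speeds; "tau": joint torques, N m; "ee_pos": TCP position; "orientation": TCP orientation; "contact_force": force on the tool from outside, world axes, zero at the start; "wrist_torque": the same for the moment, N m; "grip_width": finger opening in m.
Only numpy, scipy, OpenCV 4.12 (cv2) and the standard library are available. Lean on these libraries where they do the work, as an engineer would, in place of code of your own. Each camera call takes 0.05 s, during which the arm holds its last target.

## Task

Take the scraper out of its stand and use it to sweep all five mineral chips off the microscope's plate into the tray at the plate's front edge, without touching them with the gripper or arm; you will have to lean the scraper to reach in under the microscope's head, which nothing may touch. Leave the brass mount on the plate and the other things on the bench where they are. Then put the scraper back upright in its stand, blade down in the slot, and let go.

Things in the scene. Friction and masses are not known exactly. Their poses are not given: they have to be found in the camera images.
- microscope: Fixed stereo microscope. Origin on the bench under its optical axis, x away from the tray, z up. White level sorting plate, top at z = 45 mm, from x = -85 (open front edge) to +100 mm, between side rails at y = +-68 mm (12 mm wide, 10 mm above the plate). Back left: black foot 40 mm high, steel post (28 mm wide, 520 high) at x = 130, y = 120 mm; a white arm joins it to the head at z 380 to 430 mm.
- scope_head: The microscope's optical head, fixed: upright cylinder on the optical axis (origin and axes as the microscope's). Black objective 48 mm wide, from z = 235 mm (190 mm above the plate); from 278 mm up white, 74 mm wide; 80 mm collar at 340 mm, side knobs to y = +-54 mm at 315 mm, eyepieces leaning to +x above 390 mm.
- tray: Open aluminium tray fixed on the bench against the open front edge of the plate (2 mm gap), 110 (x) x 180 (y) x 38 mm high, walls and floor 3 mm. Its rim is 7 mm lower than the plate, so pieces pushed over the edge drop in. Origin: centre of its underside; axes parallel to the microscope's.
- stand: Grey stand fixed on the bench, left or right of the microscope: foot 100 x 130 x 10 mm, on it a block 40 (x) x 112 (y) x 45 mm with a slot 12 (x) by 88 mm (y), 45 mm deep, open at the top; slot floor 10 mm and mouth 55 mm above the bench. Origin: centre of the underside, under the slot's centre; z up.
- scraper_grip (a point): Scraper, 225 mm long, about 90 g, at first upright in the stand's slot: green blade 80 mm wide (its y), 6 mm thick (its x), 58 mm high, straight lower edge, in line under an orange handle 18 x 18 mm square. Point on the handle's centre line, 180 mm above the blade's edge, 45 mm below the top: grip here. z points up along the handle, away from the blade.
- mount: Round brass reference mount, loose, 24 mm wide, 18 mm high, standing on the plate at its back, about 66 mm behind the optical axis (+x), anywhere between the rails. Origin: centre of its underside. To be left alone.
- chip1: Loose mineral chip, pink, 25 x 20 x 15 mm high, about 20 g, roughly block-shaped, at first on the plate under the head, origin between x = -45 and +15 mm and within y = +-47 mm of the optical axis. Origin: centre of its underside as it first lies.
- chip2: Loose mineral chip, green, 22 x 22 x 14 mm high, about 20 g, roughly block-shaped, at first on the plate under the head, origin between x = -45 and +15 mm and within y = +-47 mm of the optical axis. Origin: centre of its underside as it first lies.
- chip3: Loose mineral chip, amber, 26 x 18 x 14 mm high, about 20 g, roughly block-shaped, at first on the plate under the head, origin between x = -45 and +15 mm and within y = +-47 mm of the optical axis. Origin: centre of its underside as it first lies.
- chip4: Loose mineral chip, blue, 20 x 24 x 15 mm high, about 20 g, roughly block-shaped, at first on the plate under the head, origin between x = -45 and +15 mm and within y = +-47 mm of the optical axis. Origin: centre of its underside as it first lies.
- chip5: Loose mineral chip, dark brown, 23 x 19 x 15 mm high, about 20 g, roughly block-shaped, at first on the plate under the head, origin between x = -45 and +15 mm and within y = +-47 mm of the optical axis. Origin: centre of its underside as it first lies.
- jar: Amber jar with a black cap, 66 mm wide, 90 mm high; it stands on the side where the stand is not, loose on the bench, a bystander. Origin: centre of its underside.
- dish: Covered flat glass dish, 92 mm wide, 20 mm high, loose on the bench, a bystander. Origin: centre of its underside.
- bottle: White bottle with a red cap, 56 mm wide, 130 mm high, loose on the bench, a bystander. Origin: centre of its underside.
- slidebox: Blue slide box, 102 x 82 x 32 mm, loose on the bench, a bystander. Origin: centre of its underside.
- loupe: Black magnifier, 42 mm wide, 30 mm high, loose on the bench, a bystander. Origin: centre of its underside.

How it is judged:
By the outcome, as a careful person would: the job done as asked, in the order asked, and still so for the second after the job is handed in, with the robot touching nothing.
It also fails if it takes over 53 s, if anything falls off the work surface, if the arm or the gripper's body presses on something with over 40 N, if the wrist force passes 120 N, or if a joint passes its speed limit or range.

## Working session

There is one attempt and no reset: what is moved stays moved. The work goes in short steps, Python scripts to look and compute and a tool call to move; the robot and the scene stay as the last step left them, time stands still between calls to the robot, and variables do not carry over. Pictures are saved under pics/ and viewed, and the job is handed in when it is done.

Besides the shell and the picture viewer there is one more tool, called after "Request:" in YAML: its name, and indented under it one key for each argument. carry_out: Moves the arm, as the interface text tells. Its arguments: {"type":"object","properties":{"commands":{"type":"array","items":{"type":"array","items":{"type":"array","items":{"type":"number"}}}},"grip_force":{"type":"number"}},"required":["commands"]}

```bash
mkdir -p pics; ls
python3 - <<'E'
from cell import *
import cv2,numpy as np
s=observe(); print({k:np.round(v,4).tolist() for k,v in s.items()}); print(grasp_offset)
for n in ("side","top"):
    cv2.imwrite(f"pics/{n}0.png",snapshot(n)); print(n,get_calibration(n))
print(observe()['t'])
E
```

```text
pics
{'t': 0.0, 'q': [1.1038, 0.522, -0.0364, 1.6, 0.0212, 1.0211, -0.1128], 'qvel': [0.0007, -0.0001, 0.001, -0.0014, 0.0002, -0.0011, 0.0006], 'tau': [-0.0012, -92.7133, 1.9793, -36.9944, 0.0179, 0.0081, 0.0], 'ee_pos': [0.2414, -0.5761, 0.2307], 'orientation': [-0.0005, 0.9804, 0.1971, -0.0001], 'contact_force': [-0.1225, -0.4538, -0.5472], 'wrist_torque': [0.0382, 0.0143, -0.0097], 'grip_width': 0.0855}
0.0187
side {'mtx': array([[528.86509322,   0.        , 319.41112953],
       [  0.        , 528.86509322, 235.18848424],
       [  0.        ,   0.        ,   1.        ]]), 'k1': 0.026601049584424708, 'rvec': array([ 0.35660651, -2.76880878,  1.15620434]), 'tvec': array([0.56319258, 0.15080298, 1.2552738 ])}
top {'mtx': array([[572.06153482,   0.        , 327.45993996],
       [  0.        , 572.06153482, 234.87012592],
       [  0.        ,   0.        ,   1.        ]]), 'k1': 0.030946435247568703, 'rvec': array([ 2.07670714, -2.13898246,  0.18093259]), 'tvec': array([0.0700095 , 0.5806784 , 1.19446933])}
0.1
```

View pics/side0.png

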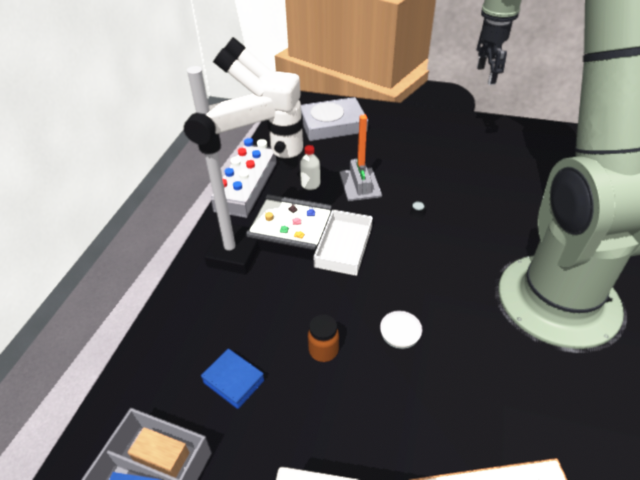

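View pics/top0.png

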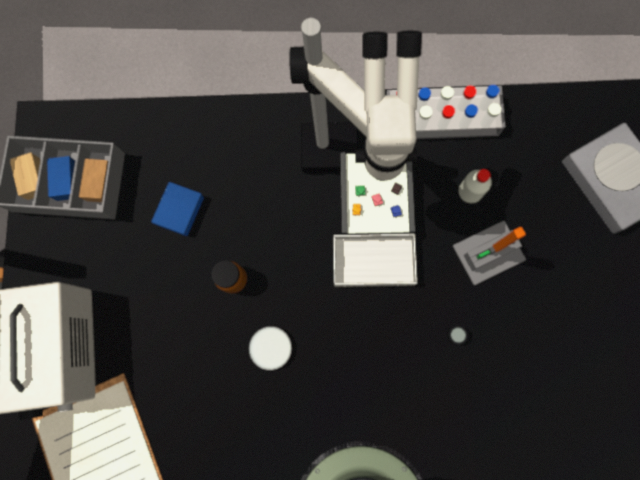

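```bash
cat > h.py <<'E'
from cell import *
import cv2,numpy as np
from scipy.optimize import least_squares
C={n:get_calibration(n) for n in("side","top")}
def proj(n,P):
    c=C[n];R=cv2.Rodrigues(c['rvec'])[0];p=np.atleast_2d(P)@R.T+c['tvec']
    s=p[:,:2]/p[:,2:];r2=(s**2).sum(1,keepdims=True)
    s=s*(1+c['k1']*r2);return np.c_[s[:,0]*c['mtx'][0,0]+c['mtx'][0,2],s[:,1]*c['mtx'][1,1]+c['mtx'][1,2]]
def ray(n,uv):
    c=C[n];R=cv2.Rodrigues(c['rvec'])[0]
    d=np.array([c['k1'],0,0,0,0.])
    s=cv2.undistortPoints(np.array([[uv]],float),c['mtx'],d).ravel()
    return -R.T@c['tvec'],R.T@np.r_[s,1]
def onz(n,uv,z):
    o,d=ray(n,uv);return o+d*(z-o[2])/d[2]
def tri(us,ut):
    f=lambda X:np.r_[proj("side",X)[0]-us,proj("top",X)[0]-ut]
    r=least_squares(f,[.5,0,.1]);return r.x,np.abs(r.fun).max()
E
python3 - <<'E'
from h import *
for n in C:print(n,ray(n,(320,240))[0])
snapshot("side");snapshot("top")
Z=dict(microscope=0,scope_head=0,tray=0,stand=0,mount=.045,chip1=.045,chip2=.045,chip3=.045,chip4=.045,chip5=.045,jar=0,dish=0,bottle=0,slidebox=0,loupe=0,scraper_grip=.19)
for k in Z:
    u={}
    for n in C:
        L=landmark_of(k,n)[:2]
        if L: u[n]=L[0]['location'][::-1]
        print(k,n,[(np.round(l['location']),round(l['confidence'],2),np.round(onz(n,l['location'][::-1],Z[k]),3)) for l in L])
    if len(u)==2:print('   tri',[np.round(x,4) for x in tri(u['side'],u['top'])])
print(observe()['t'])
E
```

```text
side [0.3184923  0.90391631 0.99856781]
top [0.33934893 0.02655336 1.28568384]
microscope side [(array([184., 308.]), 0.53, array([ 0.694, -0.276,  0.   ]))]
microscope top [(array([202., 377.]), 0.85, array([ 0.667, -0.062,  0.   ])), (array([336., 459.]), 0.72, array([ 0.358, -0.228,  0.   ]))]
   tri [array([ 0.6199, -0.0487,  0.1919]), np.float64(0.8239)]
scope_head side [(array([222., 272.]), 0.22, array([ 0.743, -0.089,  0.   ]))]
scope_head top []
tray side [(array([248., 342.]), 0.84, array([ 0.532, -0.038,  0.   ])), (array([235., 294.]), 0.72, array([ 0.671, -0.057,  0.   ]))]
tray top [(array([260., 371.]), 0.56, array([ 0.532, -0.043,  0.   ]))]
   tri [array([ 0.533 , -0.0435, -0.006 ]), np.float64(0.269)]
stand side [(array([186., 360.]), 0.85, array([ 0.54 , -0.302, -0.   ]))]
stand top [(array([258., 487.]), 0.7, array([ 0.53 , -0.303,  0.   ])), (array([207., 179.]), 0.68, array([0.672, 0.398, 0.   ]))]
   tri [array([ 0.5338, -0.303 , -0.0012]), np.float64(2.1837)]
mount side [(array([220., 269.]), 0.52, array([ 0.736, -0.051,  0.045]))]
mount top []
chip1 side [(ar
[... 2516 characters left out ...]
 ]))]
slidebox top [(array([347., 271.]), 0.21, array([0.346, 0.185, 0.   ]))]
   tri [array([0.3443, 0.1846, 0.0015]), np.float64(0.5608)]
loupe side [(array([211., 416.]), 0.49, array([ 0.364, -0.232,  0.   ])), (array([231., 285.]), 0.21, array([ 0.697, -0.063,  0.   ]))]
loupe top [(array([336., 458.]), 0.79, array([ 0.359, -0.225,  0.   ]))]
   tri [array([ 0.3606, -0.2241,  0.0069]), np.float64(1.0602)]
scraper_grip side [(array([133., 362.]), 0.76, array([ 0.54 , -0.293,  0.19 ])), (array([216., 415.]), 0.33, array([0.356, 0.004, 0.19 ]))]
scraper_grip top [(array([237., 514.]), 0.86, array([ 0.541, -0.31 ,  0.19 ]))]
   tri [array([ 0.5436, -0.3142,  0.1755]), np.float64(0.1479)]
1.8
```

Run:
```python
import cv2
a=cv2.imread('pics/top0.png')[120:320,320:540];cv2.imwrite('pics/t0c.png',cv2.resize(a,None,fx=3,fy=3,interpolation=2)[:600,:])
a=cv2.imread('pics/side0.png')[90:290,190:440];cv2.imwrite('pics/s0c.png',cv2.resize(a,None,fx=3,fy=3,interpolation=2))
```

```text
(no output)
```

View pics/t0c.png

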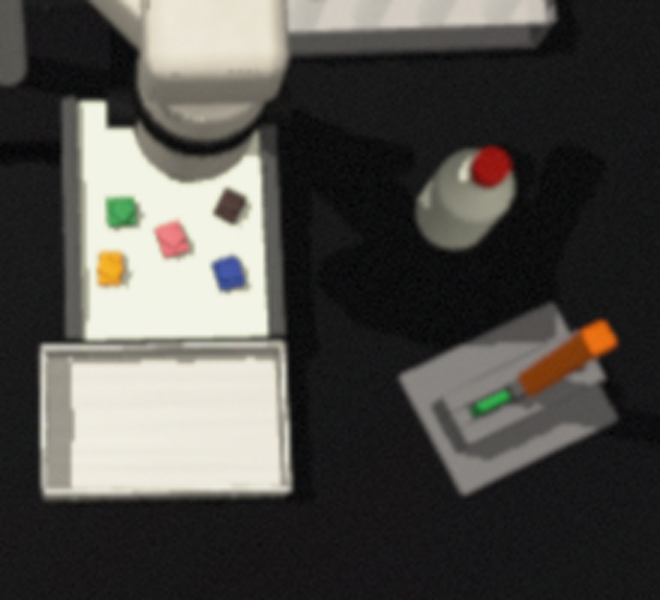

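View pics/s0c.png

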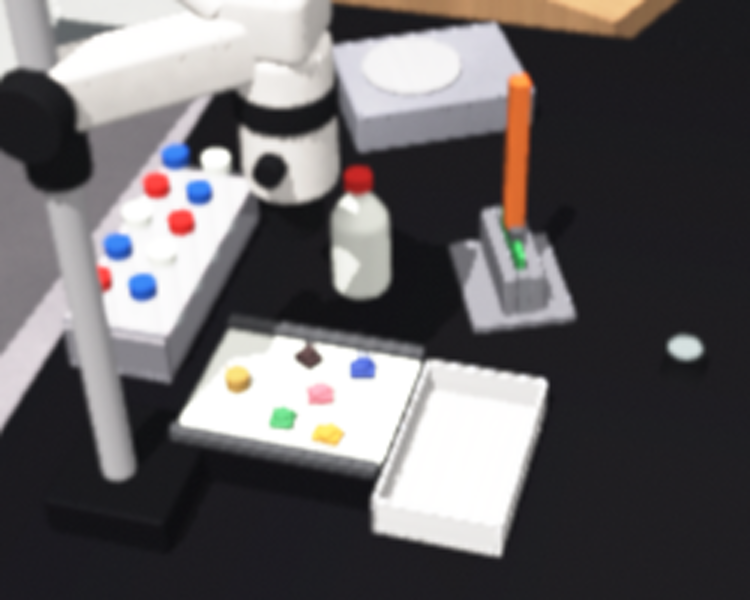

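Run:
```python
from h import *
T=lambda l,z:np.array([onz("top",(320+a/3-.33,120+b/3-.33),z) for a,b in l])
S=lambda l,z:np.array([onz("side",(190+a/3-.33,90+b/3-.33),z) for a,b in l])
def fit(P,w,h):
    # P order: (+x,+y),(+x,-y),(-x,-y),(-x,+y)
    c=P.mean(0);dx=(P[0]+P[1]-P[2]-P[3])/2;dy=(P[0]+P[3]-P[1]-P[2])/2
    print(np.round(c,4),'lens',np.linalg.norm(dx),np.linalg.norm(dy),'yaw',np.degrees(np.arctan2(dx[1],dx[0])),np.degrees(np.arctan2(-dy[0],dy[1])))
print('tray');fit(T([(41,345),(287,341),(293,495),(42,498)],.038),.11,.18)
fit(S([(372,516),(425,360),(548,377),(500,552)],.038),.11,.18)
print('stand');fit(T([(399,378),(554,302),(619,418),(464,496)],.01),.1,.13)
print('block');
fit(S([(473,330),(452,242),(538,232),(575,317)],.01),0,0)
chips=dict(brown=((309,354),(231,206),14),green=((283,416),(122,212),13),pink=((320,392),(172,240),13),amber=((328,433),(111,269),13),blue=((363,367),(229,273),13))
for k,(s,t,h) in chips.items():
    print(k,S([s],.055).round(4),T([t],.055).round(4))
print('mount',S([(237,378)],.054).round(4), S([(237,369)],.063).round(4))
```

```text
tray
[ 0.5282 -0.0494  0.038 ] lens 0.11371824344884193 0.18178772294742337 yaw -1.1874284812977198 -0.9452366055381761
[ 0.5283 -0.0371  0.038 ] lens 0.11141163660529188 0.205339759209023 yaw -2.162439191022927 1.0779820226569532
stand
[ 0.5405 -0.3071  0.01  ] lens 0.09846294782684248 0.13080020221525884 yaw 24.383899946403027 24.637039724498578
block
[ 0.5432 -0.3041  0.01  ] lens 0.09444594119464579 0.13727751468302915 yaw 24.61136528233526 24.082883099863775
brown [[ 0.6847 -0.1021  0.055 ]] [[ 0.6833 -0.1036  0.055 ]]
green [[ 0.6826 -0.0198  0.055 ]] [[ 0.6816 -0.0229  0.055 ]]
pink [[ 0.6605 -0.0565  0.055 ]] [[ 0.6589 -0.059   0.055 ]]
amber [[ 0.6389 -0.0091  0.055 ]] [[ 0.6384 -0.0132  0.055 ]]
blue [[ 0.6329 -0.097   0.055 ]] [[ 0.6325 -0.0996  0.055 ]]
mount [[ 0.7375 -0.0572  0.054 ]] [[ 0.7374 -0.0592  0.063 ]]
```

```bash
cat >> h.py <<'E'
def frame(x,y,yaw):
    c,s=np.cos(np.radians(yaw)),np.sin(np.radians(yaw))
    return lambda P:np.atleast_2d(P)@np.array([[c,s,0],[-s,c,0],[0,0,1]])+[x,y,0]
def rect(x0,x1,y0,y1,z):return np.array([[x0,y0,z],[x1,y0,z],[x1,y1,z],[x0,y1,z]])/1000
def circ(x,y,r,z):
    a=np.linspace(0,6.283,24);return np.c_[x+r*np.cos(a),y+r*np.sin(a),0*a+z]/1000
M=frame(.671,-.0495,-1.0); ST=frame(.541,-.3055,24.4)
def overlay(n,img,items,crop,name,f=3):
    a=cv2.resize(img,None,fx=f,fy=f,interpolation=2)
    for P,col in items:
        u=(proj(n,P)+.5)*f-.5
        cv2.polylines(a,[np.round(u).astype(int)],True,col,1,cv2.LINE_AA)
    x0,y0,x1,y1=crop;cv2.imwrite(name,a[y0*f:y1*f,x0*f:x1*f])
def items():
    I=[(M(rect(-85,100,-62,62,45)),(0,0,255)),(M(rect(-85,100,-74,74,55)),(255,0,255)),(M(rect(-197,-87,-90,90,38)),(0,255,255)),(M(circ(0,0,40,340)),(0,255,0)),(M(circ(0,0,24,235)),(0,255,0))]
    I+=[(ST(rect(-50,50,-65,65,10)),(0,0,255)),(ST(rect(-20,20,-56,56,55)),(0,255,255)),(ST(rect(-6,6,-44,44,55)),(255,0,0)),(ST(rect(-9,9,-9,9,235)),(255,255,0))]
    return I
E
cat > ov.py <<'E'
from h import *
import sys
k=sys.argv[1]
for n,c in(("top",(320,110,540,300)),("side",(190,90,440,290))):
    overlay(n,cv2.imread(f'pics/{n}0.png'),items(),c,f'pics/ov{k}{n}.png')
E
python3 ov.py a
```

```text
(no output)
```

View pics/ovatop.png

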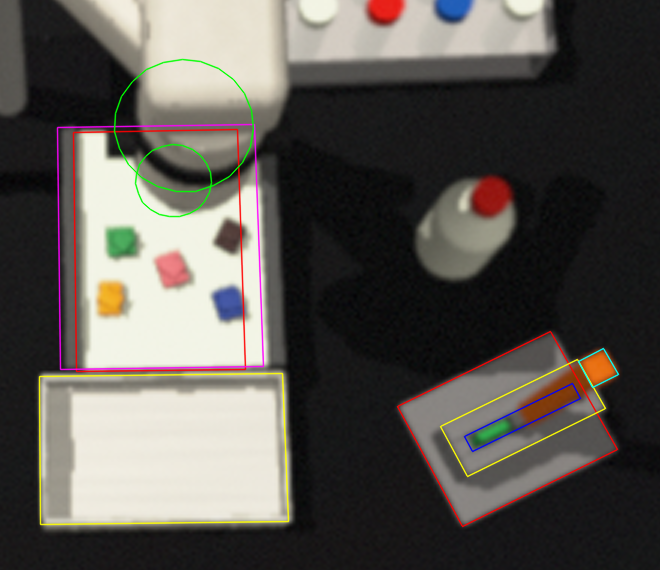

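View pics/ovaside.png

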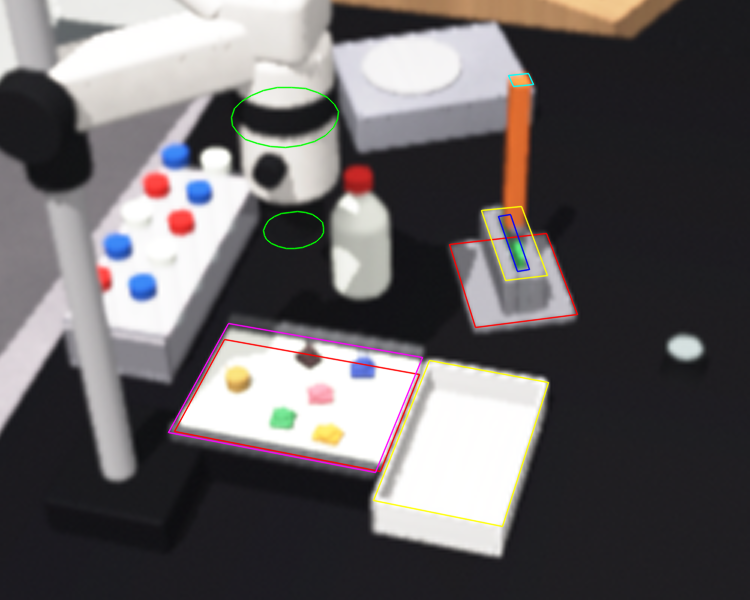

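```bash
sed -i 's/^M=frame.*/M=frame(.671,-.0575,-1.0); TR=frame(.671,-.0485,-1.0); ST=frame(.541,-.3055,24.4)/; s/-85,100,-62,62,45/-85,100,-68,68,45/; s/-85,100,-74,74,55/-85,100,-80,80,55/; s/(M(rect(-197/(TR(rect(-197/' h.py; python3 ov.py b
```

```text
(no output)
```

View pics/ovbtop.png

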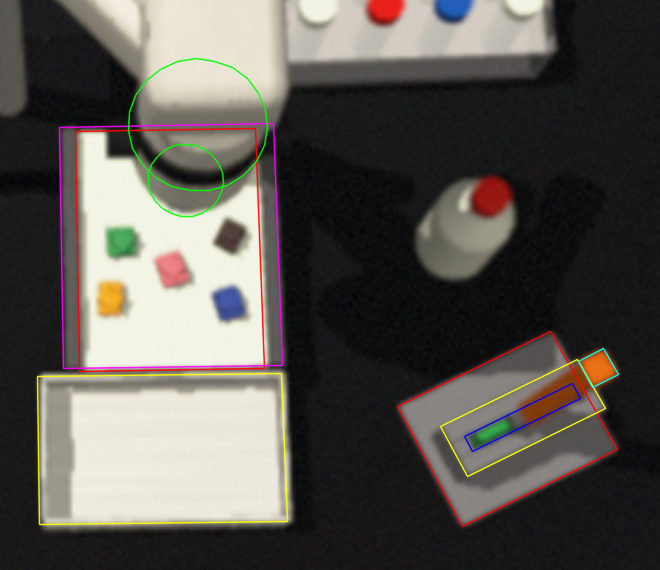

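View pics/ovbside.png

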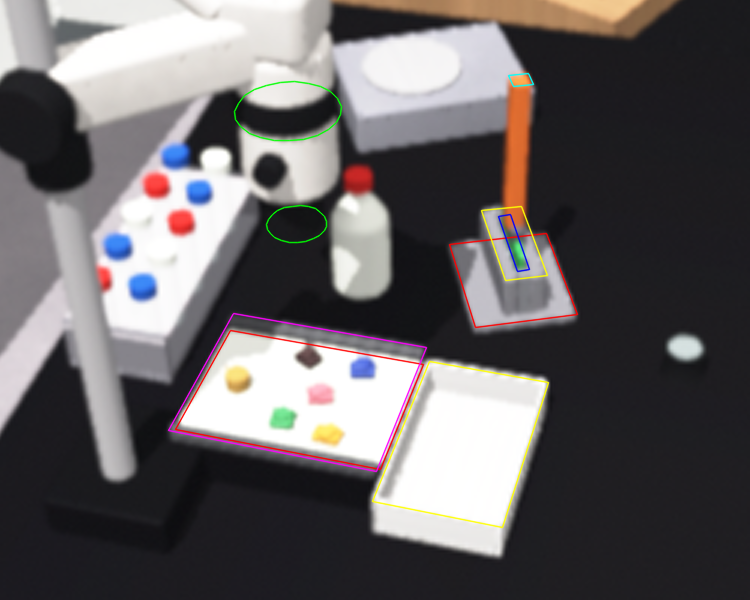

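```bash
cat >> h.py <<'E'
from scipy.spatial.transform import Rotation as Ro
def st():
    s=observe();w,x,y,z=s['orientation'];R=Ro.from_quat([x,y,z,w]).as_matrix()
    yaw=np.degrees(np.arctan2(R[1,0],R[0,0]));return s,R,yaw
def need(p,yaw=None,show=True):
    """mm along tool axes (present axes) from present TCP to TCP world p; turn about tool z"""
    s,R,y=st();d=R.T@(np.array(p)-s['ee_pos'])*1000
    print('t',round(s['t'],2),'tcp',np.round(s['ee_pos'],4),'yaw',round(y,2),'need',np.round(d,1),'turn',None if yaw is None else round(y-yaw,2),'F',np.round(s['contact_force'],1),'w',round(s['grip_width']*1000,1),'tilt',np.round(R[:,2],4))
E
python3 - <<'E'
from h import *
need(ST([0,0,.262])[0],24.4)
a=cv2.imread('pics/side0.png')[0:140,440:600];cv2.imwrite('pics/g0.png',cv2.resize(a,None,fx=4,fy=4,interpolation=2))
E
```

```text
t 1.8 tcp [ 0.2415 -0.5765  0.2313] yaw 22.73 need [ 380.9 -134.2  -30.7] turn -1.67 F [ 0.4  0.  -0.5] w 85.6 tilt [ 0.  0. -1.]
```

View pics/g0.png

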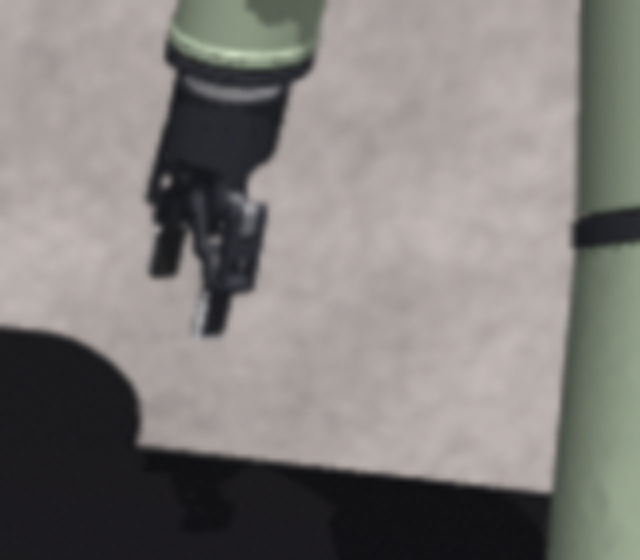

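Request:
carry_out:
  commands:
    - [[20,-8,-10,-1.7,85],[30,-11,-10,0,85],[35,-12,-11,0,85],[40,-14,0,0,85],[40,-14,0,0,85],[40,-14,0,0,85],[40,-14,0,0,85],[40,-14,0,0,85],[35,-12,0,0,85],[30,-11,0,0,85],[20,-7,0,0,85],[11,-3,0,0,85],[0,0,0,0,85],[0,0,0,0,85]]
  grip_force: 20

```text
t: 3.2
ee_pos: [0.5327, -0.2981, 0.2624]
orientation: [0.0, 0.977, 0.211, -0.0]
contact_force: [-0.6, -0.7, 0.9]
grip_width: 0.085
```

Run:
```python
from h import *
need(ST([0,0,.262])[0],24.4)
need(ST([0,0,.1713])[0],24.4)
for n in C:
    im=snapshot(n);cv2.imwrite(f'pics/{n}1.png',im)
overlay('top',cv2.imread('pics/top1.png'),[],(400,180,600,320),'pics/t1.png',3)
```

```text
t 3.2 tcp [ 0.5327 -0.2981  0.2624] yaw 24.39 need [ 4.5 10.1  0.4] turn -0.01 F [-0.6 -0.7  0.9] w 85.0 tilt [-4.e-04 -4.e-04 -1.e+00]
t 3.2 tcp [ 0.5327 -0.2981  0.2624] yaw 24.39 need [ 4.5 10.1 91.1] turn -0.01 F [-0.6 -0.7  0.9] w 85.0 tilt [-4.e-04 -4.e-04 -1.e+00]
```

View pics/side1.png

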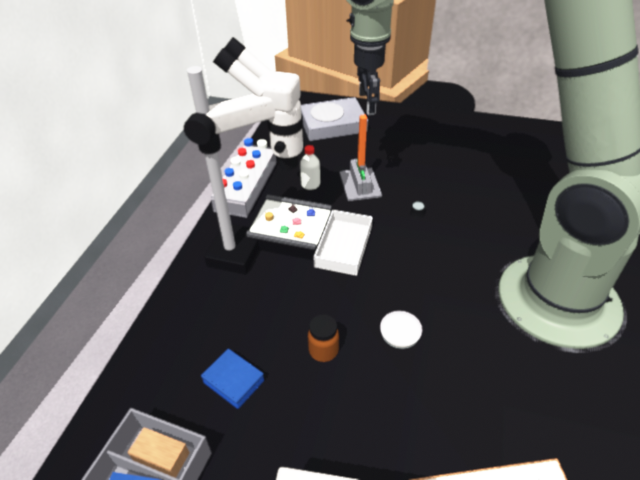

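View pics/top1.png

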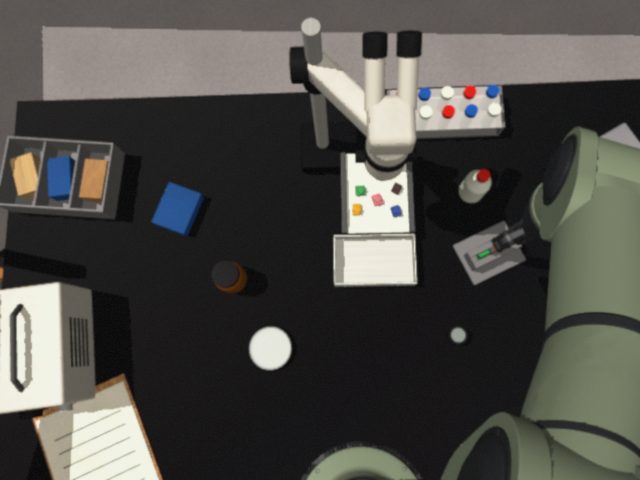

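Request:
carry_out:
  commands:
    - [[4.5,10,0,0,85],[0,0,0,0,85],[0,0,20,0,85],[0,0,30,0,85],[0,0,25,0,85],[0,0,16,0,85],[0,0,0,0,40],[0,0,0,0,10],[0,0,0,0,10],[0,0,0,0,10],[0,0,0,0,10],[0,0,0,0,10]]
  grip_force: 20

```text
t: 4.5
ee_pos: [0.5421, -0.3049, 0.1721]
orientation: [0.0, 0.977, 0.212, 0.001]
contact_force: [0.2, -0.2, 6.6]
grip_width: 0.0179
```

Run:
```python
from h import *
need(ST([0,0,.1713])[0],24.4)
need(ST([.036,0,.1713+.06])[0],24.4)
```

```text
t 4.5 tcp [ 0.5421 -0.3049  0.1721] yaw 24.42 need [-1.2  0.1  0.8] turn 0.02 F [ 0.2 -0.2  6.6] w 17.9 tilt [ 1.3e-03 -7.0e-04 -1.0e+00]
t 4.5 tcp [ 0.5421 -0.3049  0.1721] yaw 24.42 need [ 34.8   0.2 -59.1] turn 0.02 F [ 0.2 -0.2  6.6] w 17.9 tilt [ 1.3e-03 -7.0e-04 -1.0e+00]
```

Request:
carry_out:
  commands:
    - [[0,0,-5,0,10],[0,0,-15,0,10],[0,0,-20,0,10],[0,0,-20,0,10],[0,0,0,0,10],[20,0,0,0,10],[16,0,0,0,10],[0,0,0,0,10],[0,0,20,0,10],[0,0,25,0,10],[0,0,0,0,10]]

```text
t: 5.6
ee_pos: [0.5728, -0.289, 0.1833]
orientation: [-0.001, 0.977, 0.212, -0.002]
contact_force: [-0.6, -0.4, -0.7]
grip_width: 0.0177
```

Run:
```python
from h import *
need(ST([.036,0,.1713+.015])[0],24.4)
for n in C:
    im=snapshot(n);cv2.imwrite(f'pics/{n}2.png',im)
overlay('side',cv2.imread('pics/side2.png'),[],(290,60,450,220),'pics/s2.png',4)
overlay('top',cv2.imread('pics/top2.png'),[],(400,180,600,320),'pics/t2.png',4)
```

```text
t 5.6 tcp [ 0.5728 -0.289   0.1833] yaw 24.45 need [ 0.2  1.9 -3. ] turn 0.05 F [-0.6 -0.4 -0.7] w 17.7 tilt [-0.0048  0.0019 -1.    ]
```

View pics/s2.png

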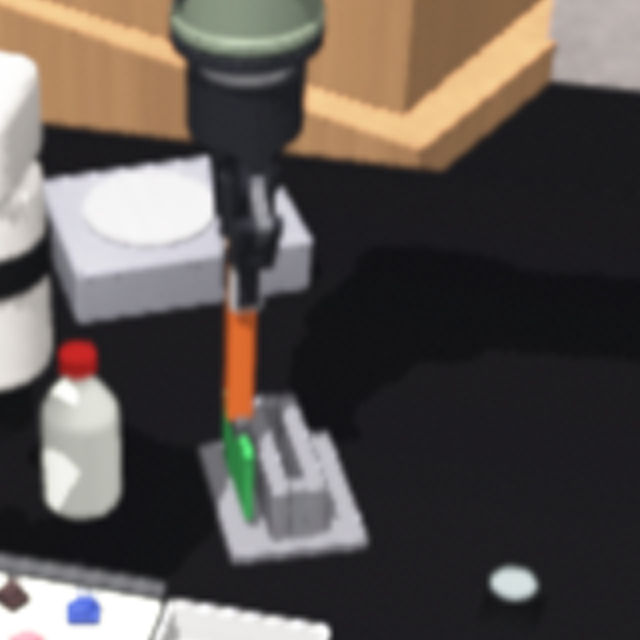

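View pics/t2.png

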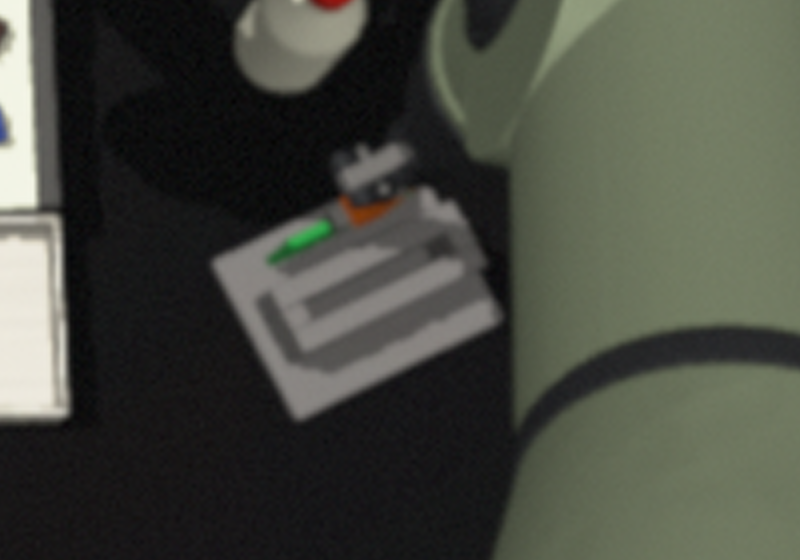

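Request:
carry_out:
  commands:
    - [[-6,0,0,0,10],[-7,0,0,0,10],[-16,0,0,0,10],[-16,0,1,0,10],[-16,0,3,0,10],[-16,0,5,0,10],[-15,0,7,0,10],[-15,0,8,0,10],[0,0,0,0,10]]

```text
t: 6.6
ee_pos: [0.4742, -0.3351, 0.161]
orientation: [-0.001, 0.978, 0.21, -0.001]
contact_force: [-0.6, -0.5, -1.8]
grip_width: 0.0177
```

Run:
```python
from h import *
need(ST([-.0707,0,.1782-.0187])[0],24.4)
for n in C:
    im=snapshot(n);cv2.imwrite(f'pics/{n}3.png',im)
overlay('side',cv2.imread('pics/side3.png'),[],(290,60,450,220),'pics/s3.png',4)
```

```text
t 6.6 tcp [ 0.4742 -0.3351  0.161 ] yaw 24.3 need [2.3 0.7 1.5] turn -0.1 F [-0.6 -0.5 -1.8] w 17.7 tilt [-2.7e-03  5.0e-04 -1.0e+00]
```

View pics/s3.png

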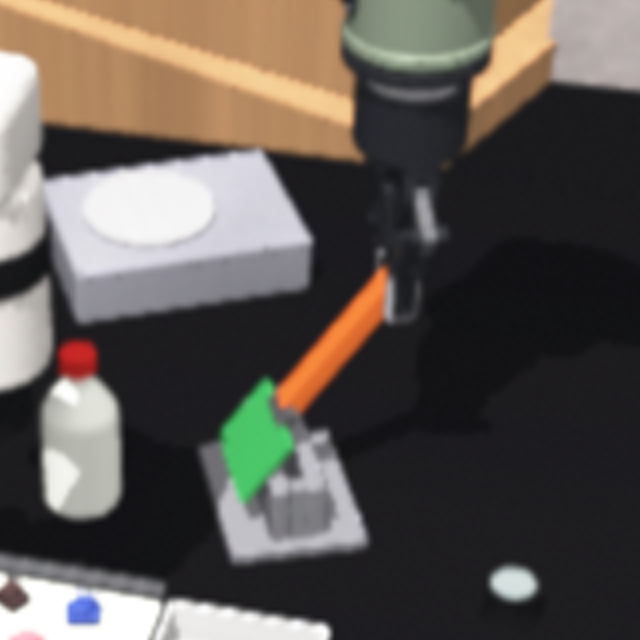

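Request:
carry_out:
  commands:
    - [[-13,0,11,0,10],[-14,0,15,0,10],[0,0,0,0,10],[0,0,0,0,10],[0,0,-20,0,10],[0,0,-40,0,10],[0,0,0,0,10]]
  grip_force: 70

```text
t: 7.4
ee_pos: [0.455, -0.3458, 0.2012]
orientation: [0.002, 0.977, 0.212, 0.002]
contact_force: [0.6, -0.2, -1.2]
grip_width: 0.017
```

```bash
cat > lean.py <<'E'
from h import *
import sys
k=sys.argv[1]
s,R,yaw=st()
G=s['ee_pos']-R[:,2]*grasp_offset
print('G',G.round(4),'yaw',yaw,'t',s['t'])
for n in C:
    im=snapshot(n);cv2.imwrite(f'pics/{n}{k}.png',im)
    hsv=cv2.cvtColor(im,cv2.COLOR_BGR2HSV)
    u=proj(n,G)[0];print(n,'G px',u.round(1))
tx=R[:,0];ty=R[:,1]
def scr(th,b=0):
    th=np.radians(th);up=-tx*np.sin(th)+np.array([0,0,1])*np.cos(th);nx=tx*np.cos(th)+np.array([0,0,1])*np.sin(th)
    P=lambda x,y,z:G+nx*x/1000+ty*y/1000+up*z/1000
    return [np.array([P(0,-40,-180),P(0,40,-180),P(0,40,-122),P(0,-40,-122)]),np.array([P(0,-9,-122),P(0,9,-122),P(0,9,45),P(0,-9,45)])]
th=float(sys.argv[2])
for n in C:
    u=proj(n,G)[0];x=int(np.clip(u[0]-90,0,450));y=int(np.clip(u[1]-70,0,330))
    overlay(n,cv2.imread(f'pics/{n}{k}.png'),[(p,(255,0,255)) for p in scr(th)]+items(),(x,y,x+190,y+150),f'pics/{n}{k}o.png',4)
E
python3 lean.py 4 51
```

```text
G [ 0.4549 -0.3457  0.2199] yaw 24.47845601812801 t 7.4
side G px [397.4 117.1]
top G px [542.9 278.9]
```

View pics/side4o.png

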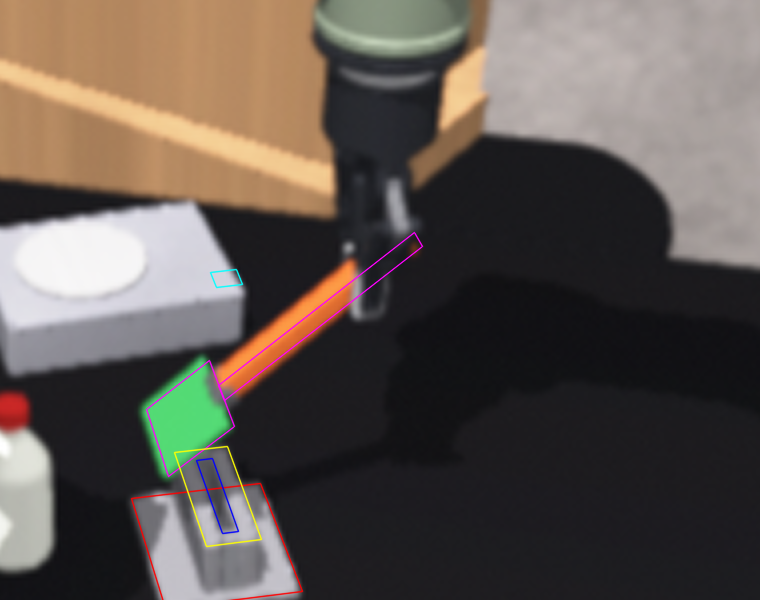

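View pics/top4o.png

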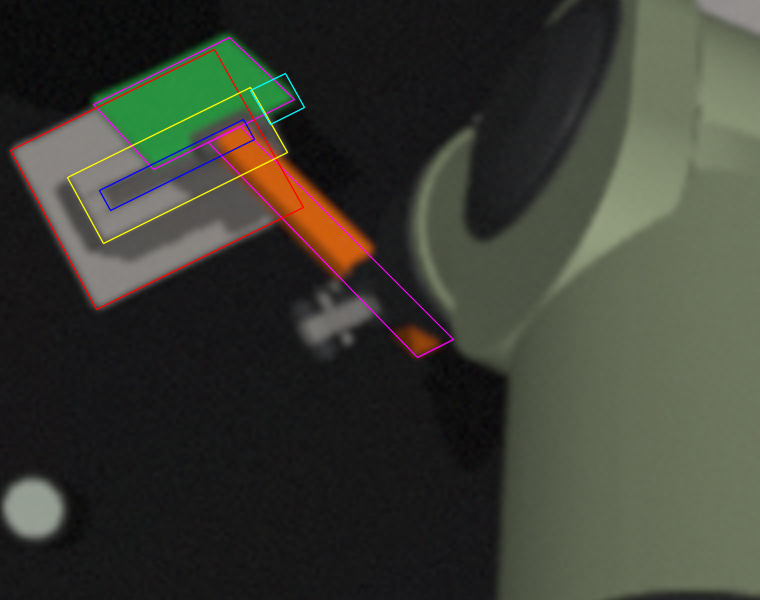

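```bash
cat >> h.py <<'E'
TH=51.
MX,MY,MYAW=.671,-.0575,-1.0
def tcp_for(ex,ey,low,phi,th=TH):
    """front low corner at local (ex,ey) mm, height low mm above bench, tool yaw = MYAW+phi -> TCP world, yaw"""
    t=np.radians(th);h=180*np.sin(t)-3*np.cos(t);v=180*np.cos(t)+3*np.sin(t)
    p=np.radians(phi);g=np.array([ex-h*np.cos(p),ey-h*np.sin(p),low+v])/1000
    W=M(g)[0];return W-[0,0,grasp_offset],MYAW+phi
def plan(wps,p0=None,yaw0=None):
    s,R,y=st();p=s['ee_pos'] if p0 is None else p0;yw=y if yaw0 is None else yaw0
    for w in wps:
        q,yn=tcp_for(*w);a=np.radians(yw);d=q-p
        mv=np.array([d[0]*np.cos(a)+d[1]*np.sin(a),d[0]*np.sin(a)-d[1]*np.cos(a),-d[2]])*1000
        print(w,'tcp',q.round(3),'rad',np.hypot(*q[:2]).round(3),'move',mv.round(1),'turn',round(yw-yn,1));p,yw=q,yn
E
python3 - <<'E'
from h import *
plan([(-70,-22,95,18),(-20,-22,78,18),(14,-22,73,18),(45,-22,48,18),(20,-24,48,12),(0,-25,48,6),(-20,-26,48,0),(-90,-26,48,0)])
E
```

```text
(-70, -22, 95, 18) tcp [ 0.469 -0.119  0.192] rad 0.483 move [ 107.7 -199.6    5.6] turn 7.5
(-20, -22, 78, 18) tcp [ 0.519 -0.119  0.175] rad 0.532 move [47.6 15.5 17. ] turn 0.0
(14, -22, 73, 18) tcp [ 0.553 -0.12   0.17 ] rad 0.566 move [32.3 10.5  5. ] turn 0.0
(45, -22, 48, 18) tcp [ 0.584 -0.121  0.145] rad 0.596 move [29.5  9.6 25. ] turn 0.0
(20, -24, 48, 12) tcp [ 0.555 -0.108  0.145] rad 0.566 move [-23.6 -20.2  -0. ] turn 6.0
(0, -25, 48, 6) tcp [ 0.533 -0.095  0.145] rad 0.541 move [-19.  -17.6  -0. ] turn 6.0
(-20, -26, 48, 0) tcp [ 0.513 -0.081  0.145] rad 0.519 move [-19.2 -15.5  -0. ] turn 6.0
(-90, -26, 48, 0) tcp [ 0.443 -0.08   0.145] rad 0.45 move [-70.  -0.  -0.] turn 0.0
```

Request:
carry_out:
  commands:
    - [[10,-18,1,1.5,10],[15,-29,1,1.5,10],[19,-35,1,1.5,10],[19,-35,1,1.5,10],[19,-35,1,1.5,10],[15,-29,0,0,10],[10,-18,0,0,10],[0,0,0,0,10],[0,0,0,0,10]]

```text
t: 8.4
ee_pos: [0.4844, -0.1213, 0.1908]
orientation: [-0.0, 0.989, 0.148, -0.001]
contact_force: [-0.3, -1.5, -1.5]
grip_width: 0.0171
```

```bash
python3 lean.py 5 51;python3 - <<'E'
from h import *
plan([(-70,-22,95,18),(14,-22,75,18),(45,-22,48,18)])
E
```

```text
G [ 0.4845 -0.1213  0.2095] yaw 17.002214513052273 t 8.4
side G px [370.  168.1]
top G px [418.9 267.3]
(-70, -22, 95, 18) tcp [ 0.469 -0.119  0.192] rad 0.483 move [-13.9  -8.1  -1. ] turn -0.1
(14, -22, 75, 18) tcp [ 0.553 -0.12   0.172] rad 0.566 move [79.9 26.  20. ] turn 0.0
(45, -22, 48, 18) tcp [ 0.584 -0.121  0.145] rad 0.596 move [29.5  9.6 27. ] turn 0.0
```

View pics/side5o.png

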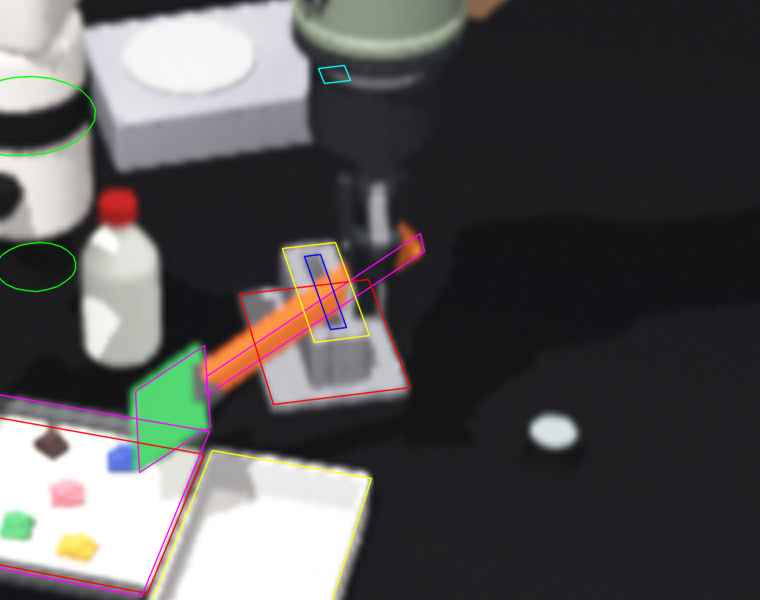

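View pics/top5o.png

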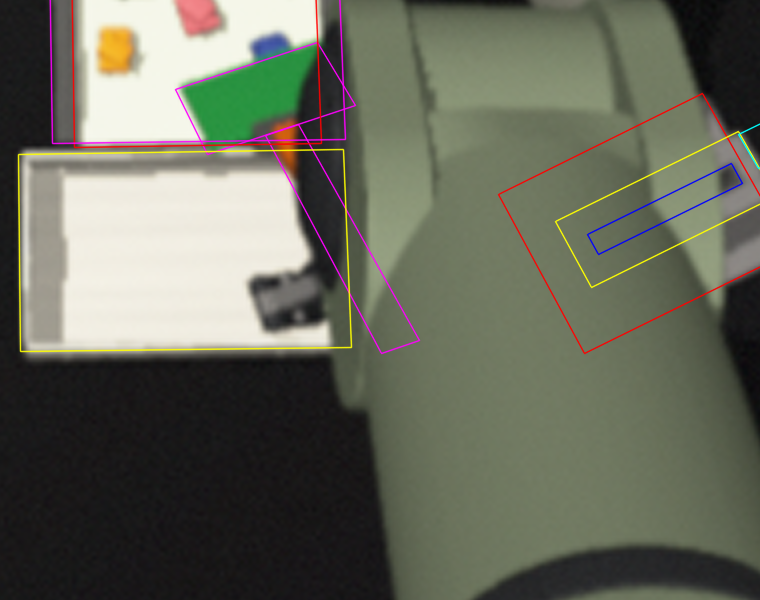

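View pics/side5.png

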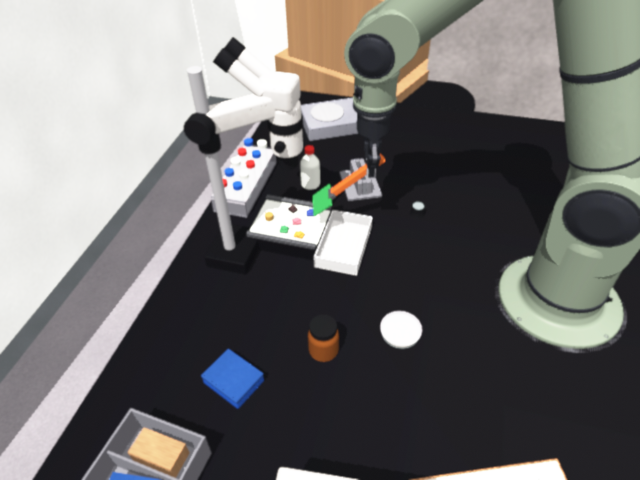

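View pics/top5.png

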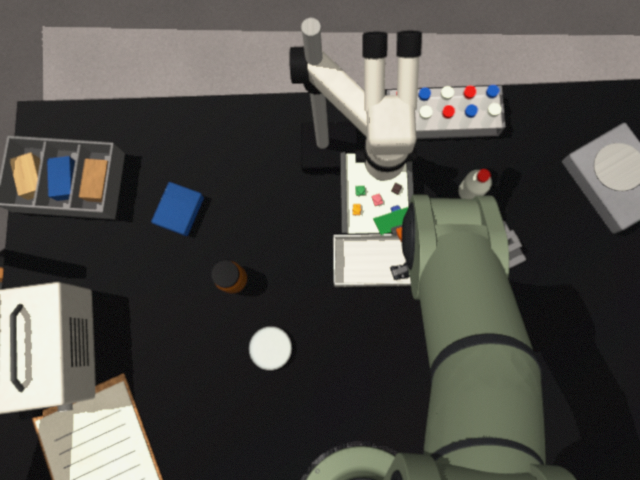

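Run:
```python
from h import *
for z in (.43,.5,.55,.6,.65):
    print(z,proj('top',[.4845,-.1213,z]).round(0),'side',proj('side',[.4845,-.1213,z]).round(0),'side cap', proj('side',[.4845,-.05,z]).round(0),'headaxis top',proj('top',[.671,-.0575,z]).round(0), 'side',proj('side',[.671,-.0575,z]).round(0))
```

```text
0.43 [[438. 247.]] side [[375.  85.]] side cap [[368. 102.]] headaxis top [[390. 132.]] side [[283.  90.]]
0.5 [[446. 238.]] side [[377.  54.]] side cap [[370.  70.]] headaxis top [[394. 114.]] side [[280.  59.]]
0.55 [[453. 231.]] side [[378.  30.]] side cap [[371.  46.]] headaxis top [[397.  99.]] side [[279.  34.]]
0.6 [[461. 223.]] side [[380.   4.]] side cap [[373.  19.]] headaxis top [[400.  83.]] side [[277.   8.]]
0.65 [[470. 214.]] side [[382. -24.]] side cap [[374. -10.]] headaxis top [[404.  63.]] side [[274. -19.]]
```

Run:
```python
from h import *
I=[(M(circ(0,0,37,z)),c) for z,c in((278,(0,255,0)),(380,(255,255,0)),(430,(0,0,255)),(460,(255,0,255)))]+[(M(circ(0,0,40,340)),(0,255,255)),(M(circ(0,0,24,235)),(0,255,0)),(M(rect(-37,37,-37,37,430)),(0,0,255)),(M(rect(-37,37,-37,37,460)),(255,0,255))]
overlay('top',cv2.imread('pics/top0.png'),I,(330,20,460,190),'pics/ht.png',4)
overlay('side',cv2.imread('pics/side0.png'),I,(190,30,340,180),'pics/hs.png',4)
a=cv2.imread('pics/ht.png');b=cv2.imread('pics/hs.png');a=cv2.resize(a,(390,510));b=cv2.resize(b,(400,400))
c=np.zeros((510,790,3),np.uint8);c[:,:390]=a;c[:400,390:]=b;cv2.imwrite('pics/hh.png',c)
```

```text
(no output)
```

View pics/hh.png

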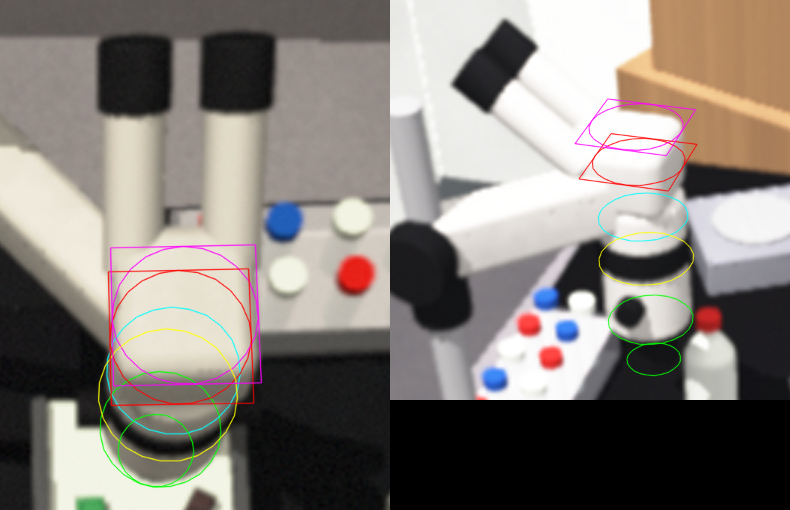

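Run:
```python
from h import *
plan([(-50,-75,80,40),(5,-45,78,40),(29,-25,53,40),(10,-24,52,32),(-10,-24,50,20),(-30,-24,48,8),(-45,-24,48,0),(-92,-24,48,0)])
```

```text
(-50, -75, 80, 40) tcp [ 0.512 -0.218  0.177] rad 0.557 move [ -1.  100.2  14. ] turn -22.1
(5, -45, 78, 40) tcp [ 0.568 -0.189  0.175] rad 0.599 move [61.4 12.4  2. ] turn 0.0
(29, -25, 53, 40) tcp [ 0.592 -0.17   0.15 ] rad 0.616 move [31.2  0.1 25. ] turn 0.0
(10, -24, 52, 32) tcp [ 0.562 -0.153  0.149] rad 0.583 move [-12.6 -32.2   1. ] turn 8.0
(-10, -24, 50, 20) tcp [ 0.53  -0.126  0.147] rad 0.545 move [-13.9 -39.3   2. ] turn 12.0
(-30, -24, 48, 8) tcp [ 0.504 -0.098  0.145] rad 0.513 move [-15.8 -35.5   2. ] turn 12.0
(-45, -24, 48, 0) tcp [ 0.488 -0.078  0.145] rad 0.494 move [-13.5 -21.3  -0. ] turn 8.0
(-92, -24, 48, 0) tcp [ 0.441 -0.077  0.145] rad 0.447 move [-47.  -0.  -0.] turn 0.0
```

Request:
carry_out:
  commands:
    - [[0,15,0,0,10],[0,25,2,0,10],[0,30,4,0,10],[-1,20,4,-4,10],[0,10,4,-6,10],[0,0,0,-6,10],[0,0,0,-6,10],[0,0,0,0,10],[0,0,0,0,10]]

```text
t: 9.4
ee_pos: [0.5132, -0.2185, 0.1772]
orientation: [-0.0, 0.944, 0.331, -0.0]
contact_force: [0.5, 0.3, -1.1]
grip_width: 0.0171
```

```bash
python3 lean.py 6 51;python3 - <<'E'
from h import *
plan([(-50,-75,80,40),(5,-45,78,40),(29,-25,53,40)])
plan([(5,-45,78,40),(29,-25,53,40)])
E
```

```text
G [ 0.5132 -0.2185  0.1959] yaw 38.66934833793029 t 9.4
side G px [366.2 148.4]
top G px [468.1 251.9]
(-50, -75, 80, 40) tcp [ 0.512 -0.218  0.177] rad 0.557 move [-1.  -0.1  0.4] turn -0.2
(5, -45, 78, 40) tcp [ 0.568 -0.189  0.175] rad 0.599 move [61.4 12.4  2. ] turn 0.0
(29, -25, 53, 40) tcp [ 0.592 -0.17   0.15 ] rad 0.616 move [31.2  0.1 25. ] turn 0.0
(5, -45, 78, 40) tcp [ 0.568 -0.189  0.175] rad 0.599 move [60.4 12.   2.4] turn -0.2
(29, -25, 53, 40) tcp [ 0.592 -0.17   0.15 ] rad 0.616 move [31.2  0.1 25. ] turn 0.0
```

View pics/side6o.png

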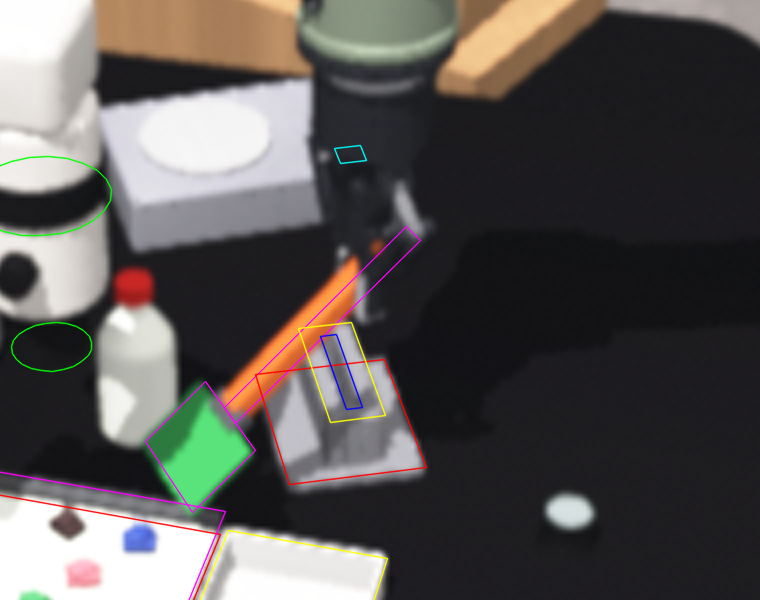

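View pics/top6.png

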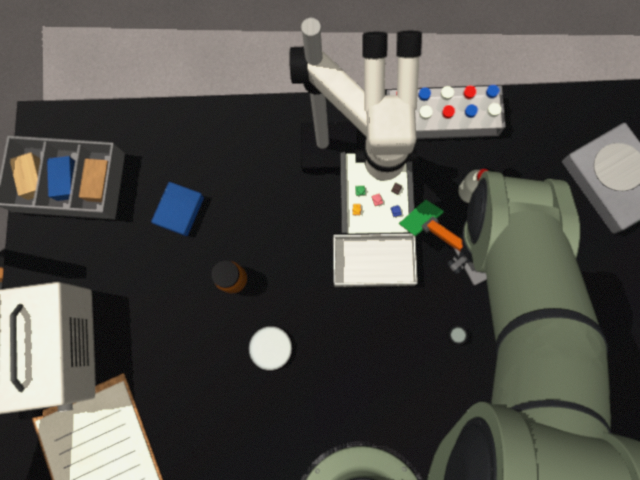

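Request:
carry_out:
  commands:
    - [[15,3,1,0,10],[20,4,1,0,10],[15,3,0,0,10],[10,2,0,0,10],[0,0,0,0,10],[0,0,0,0,10]]

```text
t: 10.1
ee_pos: [0.5673, -0.1892, 0.1751]
orientation: [-0.0, 0.943, 0.333, -0.0]
contact_force: [-0.0, 0.0, -0.7]
grip_width: 0.0171
```

```bash
python3 lean.py 7 51;python3 - <<'E'
from h import *
plan([(29,-25,53,40),(10,-24,52,32)])
for z in(.46,.5,.55):print(proj('top',st()[0]['ee_pos']*[1,1,0]+[0,0,z]),proj('top',M([-.04,-.04,z])))
E
```

```text
G [ 0.5673 -0.1892  0.1938] yaw 38.92485398419214 t 10.1
side G px [343.2 152.7]
top G px [450.5 225. ]
(29, -25, 53, 40) tcp [ 0.592 -0.17   0.15 ] rad 0.616 move [32.   0.5 25.4] turn -0.1
(10, -24, 52, 32) tcp [ 0.562 -0.153  0.149] rad 0.583 move [-12.6 -32.2   1. ] turn 8.0
[[484.03251731 187.35600612]] [[418.6547229  148.99832189]]
[[490.90289627 179.5620634 ]] [[422.27282368 139.51313627]]
[[500.49889801 168.68043212]] [[427.31615588 126.29647062]]
```

View pics/side7.png

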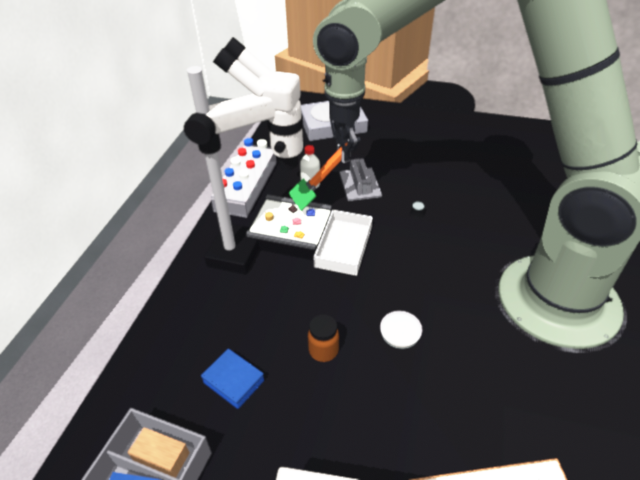

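View pics/top7.png

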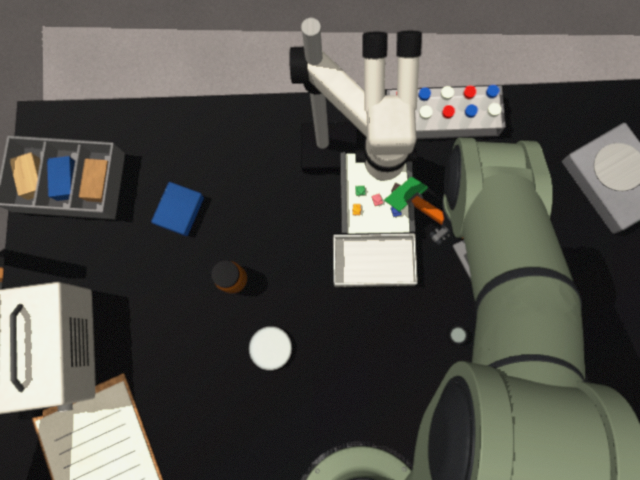

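View pics/side7o.png

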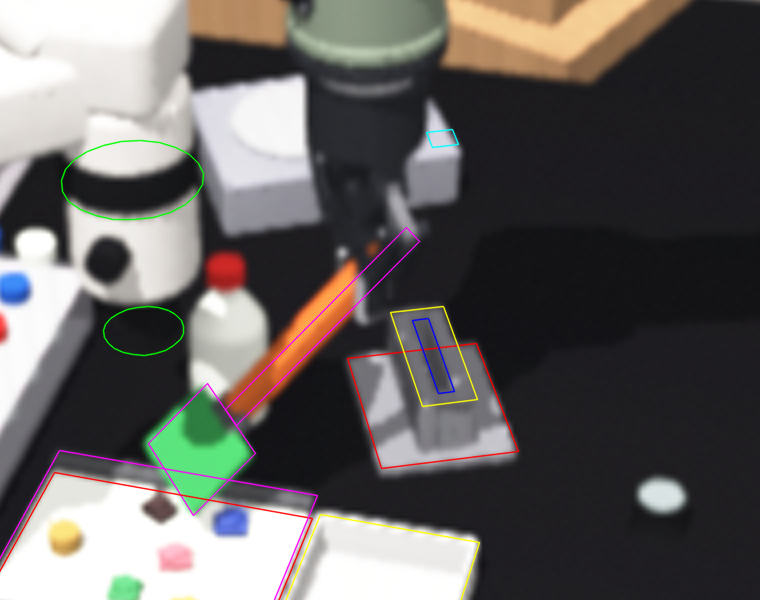

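Request:
carry_out:
  commands:
    - [[8,0,6,0,10],[14,0,11,0,10],[10,0,8,0,10],[0,0,0,0,10],[0,0,0,0,10]]

```text
t: 10.7
ee_pos: [0.5928, -0.1682, 0.1499]
orientation: [-0.0, 0.943, 0.334, -0.0]
contact_force: [1.2, 1.1, 2.2]
grip_width: 0.0171
```

```bash
python3 lean.py 8 51;python3 - <<'E'
from h import *
plan([(29,-25,53,40)])
plan([(10,-24,52,32),(-10,-24,50,20),(-30,-24,48,8),(-45,-24,48,0),(-92,-24,48,0)])
E
```

```text
G [ 0.5928 -0.1682  0.1686] yaw 38.983574830543176 t 10.7
side G px [331.7 164. ]
top G px [436.7 215.5]
(29, -25, 53, 40) tcp [ 0.592 -0.17   0.15 ] rad 0.616 move [-0.5  0.7  0.3] turn -0.1
(10, -24, 52, 32) tcp [ 0.562 -0.153  0.149] rad 0.583 move [-13.1 -31.4   1.3] turn 7.9
(-10, -24, 50, 20) tcp [ 0.53  -0.126  0.147] rad 0.545 move [-13.9 -39.3   2. ] turn 12.0
(-30, -24, 48, 8) tcp [ 0.504 -0.098  0.145] rad 0.513 move [-15.8 -35.5   2. ] turn 12.0
(-45, -24, 48, 0) tcp [ 0.488 -0.078  0.145] rad 0.494 move [-13.5 -21.3  -0. ] turn 8.0
(-92, -24, 48, 0) tcp [ 0.441 -0.077  0.145] rad 0.447 move [-47.  -0.  -0.] turn 0.0
```

View pics/side8o.png

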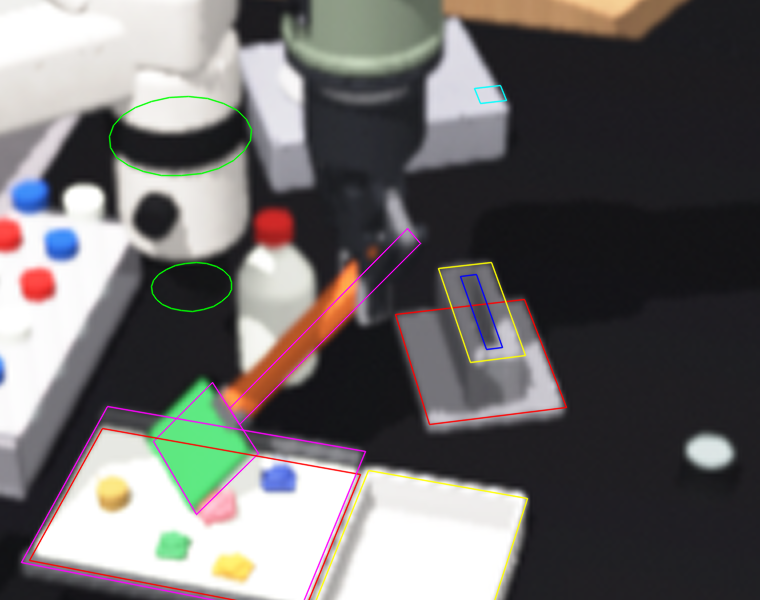

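View pics/top8.png

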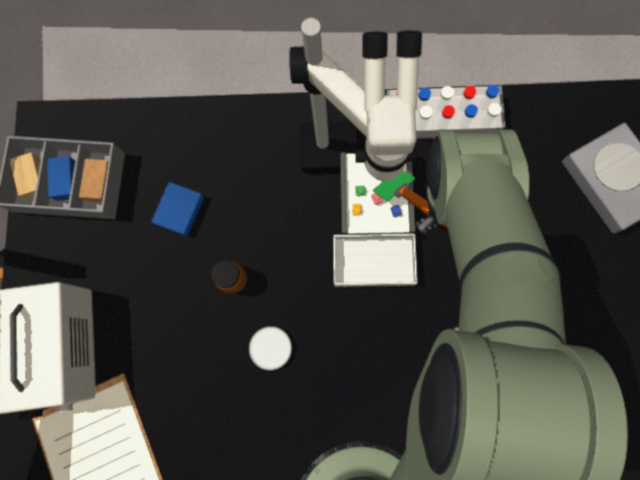

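Request:
carry_out:
  commands:
    - [[-6,-15,0,4,10],[-7,-16,1,4,10],[-5,-13,1,4,10],[-5,-13,1,4,10],[-5,-13,0,4,10],[0,0,0,0,10]]

```text
t: 11.4
ee_pos: [0.532, -0.1233, 0.1479]
orientation: [0.0, 0.986, 0.164, 0.0]
contact_force: [-0.2, -0.4, 1.4]
grip_width: 0.0174
```

```bash
python3 lean.py 9 51;python3 - <<'E'
from h import *
print(observe()['contact_force'])
plan([(-10,-24,50,20)])
plan([(-30,-24,48,8),(-45,-24,48,0),(-92,-24,48,0)])
E
```

```text
G [ 0.532  -0.1233  0.1666] yaw 18.906196469292436 t 11.4
side G px [350.8 178.6]
top G px [415.7 246.4]
[0.23271389 1.5481057  1.34090986]
(-10, -24, 50, 20) tcp [ 0.53  -0.126  0.147] rad 0.545 move [-3.2  0.9  0.8] turn 0.1
(-30, -24, 48, 8) tcp [ 0.504 -0.098  0.145] rad 0.513 move [-18.9 -34.6   2.8] turn 12.1
(-45, -24, 48, 0) tcp [ 0.488 -0.078  0.145] rad 0.494 move [-13.5 -21.3  -0. ] turn 8.0
(-92, -24, 48, 0) tcp [ 0.441 -0.077  0.145] rad 0.447 move [-47.  -0.  -0.] turn 0.0
```

View pics/side9o.png

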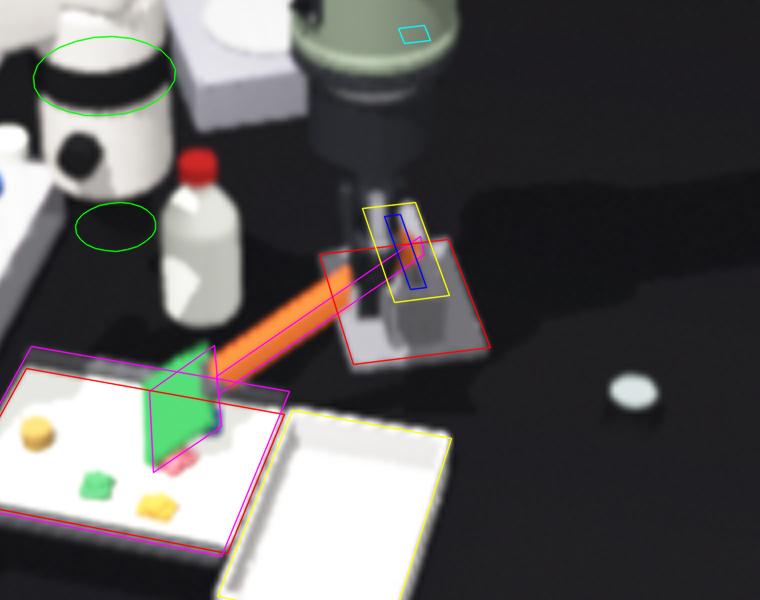

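View pics/top9o.png

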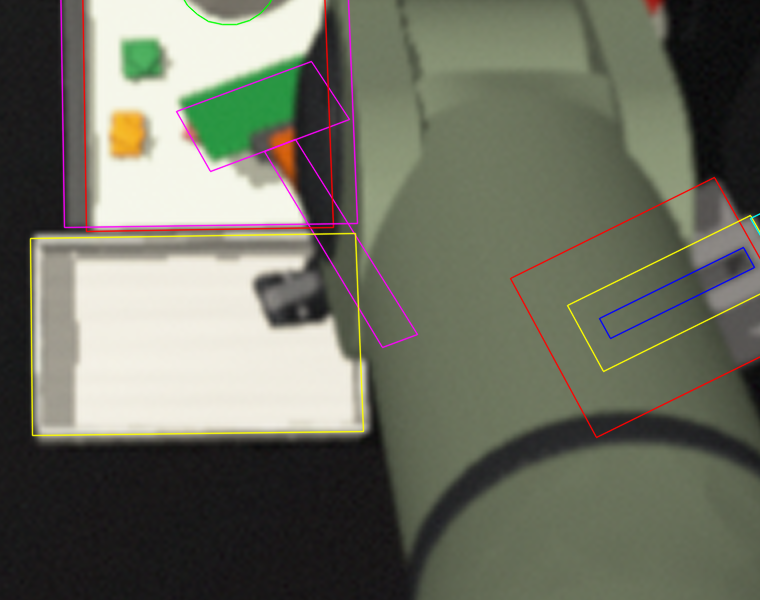

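```bash
cat > fitth.py <<'E'
from h import *
import sys
from scipy.optimize import minimize_scalar
k=sys.argv[1]
s,R,yaw=st();G=s['ee_pos']-R[:,2]*grasp_offset;tx=R[:,0];ty=R[:,1];Z=np.array([0,0,1.])
def poly(th,n):
    th=np.radians(th);up=-tx*np.sin(th)+Z*np.cos(th);nx=tx*np.cos(th)+Z*np.sin(th)
    P=np.array([G+nx*x+ty*y+up*z for x in(-.003,.003) for y in(-.04,.04) for z in(-.18,-.122)])
    return cv2.convexHull(np.round((proj(n,P)+.5)*8).astype(np.int32))
for n in C:
    im=cv2.imread(f'pics/{n}{k}.png');hsv=cv2.cvtColor(im,cv2.COLOR_BGR2HSV)
    m=cv2.inRange(hsv,(50,90,40),(80,255,255))
    cc,l,stt,cen=cv2.connectedComponentsWithStats(m);b=1+np.argmax(stt[1:,4]);m=(l==b).astype(np.uint8)
    m8=cv2.resize(m,None,fx=8,fy=8,interpolation=0)
    out=[]
    for th in np.arange(-10,75,1):
        q=np.zeros_like(m8);cv2.fillPoly(q,[poly(th,n)],1)
        out.append(((q&m8).sum()/(q|m8).sum(),th))
    print(n,'area',stt[b,4],sorted(out)[-4:])
E
python3 fitth.py 9
```

```text
side area 368 [(np.float64(0.7281391470097689), np.int64(52)), (np.float64(0.754200183280725), np.int64(55)), (np.float64(0.784738199818727), np.int64(53)), (np.float64(0.8051870569242647), np.int64(54))]
top area 431 [(np.float64(0.5654449187325562), np.int64(55)), (np.float64(0.5732335827098919), np.int64(54)), (np.float64(0.5813889767098745), np.int64(53)), (np.float64(0.5889885037748799), np.int64(52))]
```

```bash
sed -i 's/^TH=51./TH=53./' h.py
python3 - <<'E'
from h import *
plan([(-15,-24,47,19),(-30,-24,47,8),(-45,-24,47,0),(-92,-24,47,0)])
E
```

```text
(-15, -24, 47, 19) tcp [ 0.521 -0.125  0.139] rad 0.535 move [-11.8  -3.3   8.6] turn 1.1
(-30, -24, 47, 8) tcp [ 0.5   -0.098  0.139] rad 0.509 move [-11.6 -32.   -0. ] turn 11.0
(-45, -24, 47, 0) tcp [ 0.484 -0.078  0.139] rad 0.49 move [-13.5 -21.8  -0. ] turn 8.0
(-92, -24, 47, 0) tcp [ 0.437 -0.077  0.139] rad 0.443 move [-47.  -0.  -0.] turn 0.0
```

Request:
carry_out:
  commands:
    - [[6,0,4,0,10],[6,0,5,0,10],[-8,0,0,0,10],[-14,-3,0,1,10],[-6,-16,0,5.5,10],[-6,-16,0,5.5,10],[-7,-11,0,4,10],[-7,-11,0,4,10],[-5,0,0,0,10],[0,0,0,0,10]]

```text
t: 12.5
ee_pos: [0.4806, -0.0762, 0.1382]
orientation: [0.0, 1.0, -0.008, -0.0]
contact_force: [-1.2, 1.2, 2.3]
grip_width: 0.0168
```

```bash
python3 lean.py 10 53;python3 fitth.py 10
python3 - <<'E'
from h import *
print(observe()['contact_force'])
plan([(-45,-24,47,0),(-92,-24,47,0)])
E
```

```text
G [ 0.4806 -0.0762  0.1569] yaw -0.9167854310199738 t 12.5
side G px [366.9 196.5]
top G px [392.7 273.6]
side area 283 [(np.float64(0.6412578714141336), np.int64(56)), (np.float64(0.6662744461575915), np.int64(53)), (np.float64(0.7044649761895071), np.int64(55)), (np.float64(0.7093234323432344), np.int64(54))]
top area 73 [(np.float64(0.0), np.int64(71)), (np.float64(0.0), np.int64(72)), (np.float64(0.0), np.int64(73)), (np.float64(0.0), np.int64(74))]
[-0.40565045  0.71397765  1.02347295]
(-45, -24, 47, 0) tcp [ 0.484 -0.078  0.139] rad 0.49 move [ 2.4  1.7 -0.8] turn 0.0
(-92, -24, 47, 0) tcp [ 0.437 -0.077  0.139] rad 0.443 move [-47.  -0.  -0.] turn 0.0
```

View pics/side10o.png

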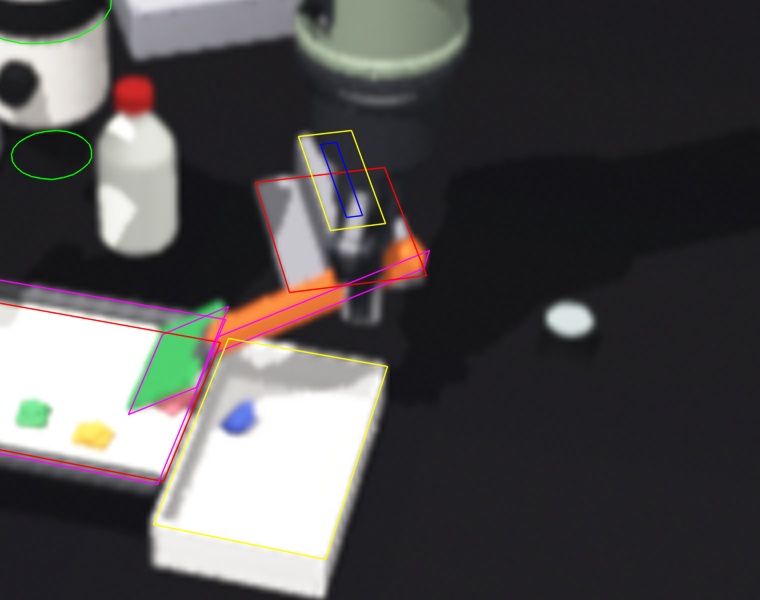

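View pics/top10o.png

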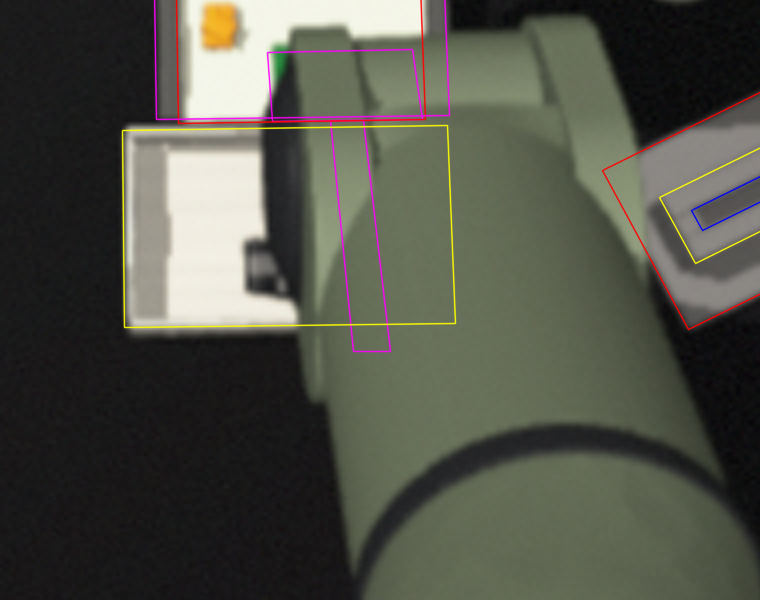

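Request:
carry_out:
  commands:
    - [[-12,0,0,0,10],[-16,0,0,0,10],[-12,0,0,0,10],[-5,0,0,0,10],[0,0,0,0,10],[0,0,0,0,10]]
  grip_force: 100

```text
t: 13.2
ee_pos: [0.4368, -0.0751, 0.1383]
orientation: [-0.0, 1.0, -0.009, 0.0]
contact_force: [-0.0, 0.2, -1.0]
grip_width: 0.0169
```

```bash
python3 lean.py 11 54;python3 fitth.py 11
python3 - <<'E'
from h import *
print(observe()['contact_force'])
plan([(-92,-24,47,0)])
E
```

```text
G [ 0.4368 -0.0751  0.157 ] yaw -1.0633372560630177 t 13.2
side G px [384.6 199.6]
top G px [393.2 295.8]
side area 334 [(np.float64(0.6865335646012474), np.int64(53)), (np.float64(0.7025480260999526), np.int64(56)), (np.float64(0.776425417546554), np.int64(55)), (np.float64(0.7861679329826612), np.int64(54))]
top area 323 [(np.float64(0.3942553760360567), np.int64(57)), (np.float64(0.3987931768073338), np.int64(56)), (np.float64(0.40427914652835084), np.int64(55)), (np.float64(0.40856645803755326), np.int64(54))]
[ 0.04940474  0.15794791 -1.01877948]
(-92, -24, 47, 0) tcp [ 0.437 -0.077  0.139] rad 0.443 move [-0.1  2.4 -0.8] turn -0.1
```

View pics/side11o.png

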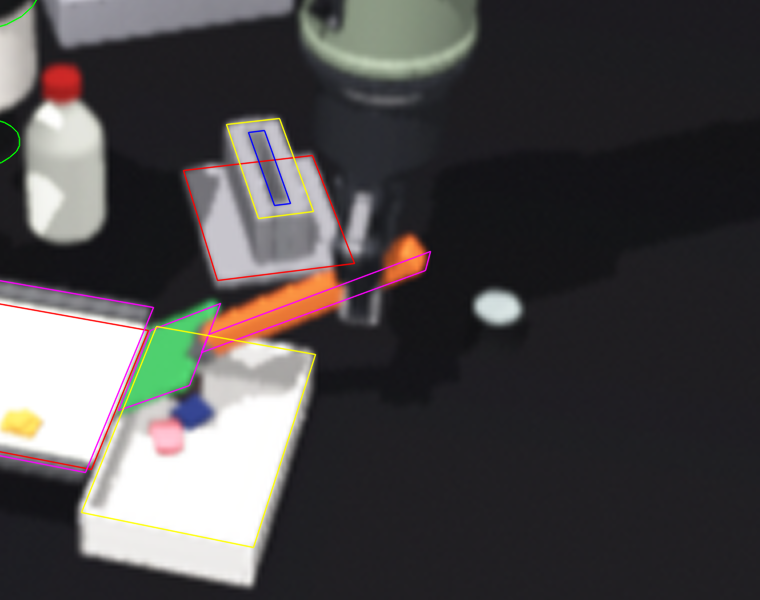

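```bash
sed -i 's/^TH=53./TH=53.5/' h.py
python3 - <<'E'
from h import *
plan([(-92,-24,80,0),(-60,40,80,-20),(0,35,78,-20),(31,24,53,-20)])
E
```

```text
(-92, -24, 80, 0) tcp [ 0.436 -0.077  0.171] rad 0.443 move [ -1.1   2.4 -32.5] turn -0.1
(-60, 40, 80, -20) tcp [0.478 0.035 0.171] rad 0.48 move [  40.6 -112.9   -0. ] turn 20.0
(0, 35, 78, -20) tcp [0.538 0.029 0.169] rad 0.539 move [ 58.1 -15.8   2. ] turn 0.0
(31, 24, 53, -20) tcp [0.569 0.017 0.144] rad 0.569 move [32.9 -0.3 25. ] turn 0.0
```

Request:
carry_out:
  commands:
    - [[0,0,-12,0,10],[0,0,-15,0,10],[5,-14,-6,0,10],[9,-25,0,2,10],[9,-25,0,4,10],[9,-25,0,5,10],[8,-20,0,5,10],[0,-4,0,4,10],[0,0,0,0,10],[0,0,0,0,10]]

```text
t: 14.3
ee_pos: [0.4865, 0.0334, 0.1711]
orientation: [0.0, 0.983, -0.182, -0.0]
contact_force: [-0.4, 0.5, -0.4]
grip_width: 0.0166
```

```bash
python3 lean.py 12 53.5;python3 fitth.py 12
python3 - <<'E'
from h import *
print(observe()['contact_force'])
plan([(0,35,78,-20),(31,24,53,-20)])
E
```

```text
G [0.4865 0.0334 0.1898] yaw -20.937617717510395 t 14.3
side G px [355.3 215.6]
top G px [337.  270.1]
side area 157 [(np.float64(0.43272246177969426), np.int64(52)), (np.float64(0.4711354046797085), np.int64(55)), (np.float64(0.49809150845189115), np.int64(54)), (np.float64(0.512773349683221), np.int64(53))]
top area 77 [(np.float64(0.0030676630513797216), np.int64(71)), (np.float64(0.006820809248554913), np.int64(72)), (np.float64(0.012466645625914555), np.int64(73)), (np.float64(0.01927697059832971), np.int64(74))]
[-0.43102685  0.36354891 -1.47178527]
(0, 35, 78, -20) tcp [0.538 0.029 0.169] rad 0.539 move [ 49.8 -14.5   2.5] turn -0.0
(31, 24, 53, -20) tcp [0.569 0.017 0.144] rad 0.569 move [32.9 -0.3 25. ] turn 0.0
```

View pics/side12o.png

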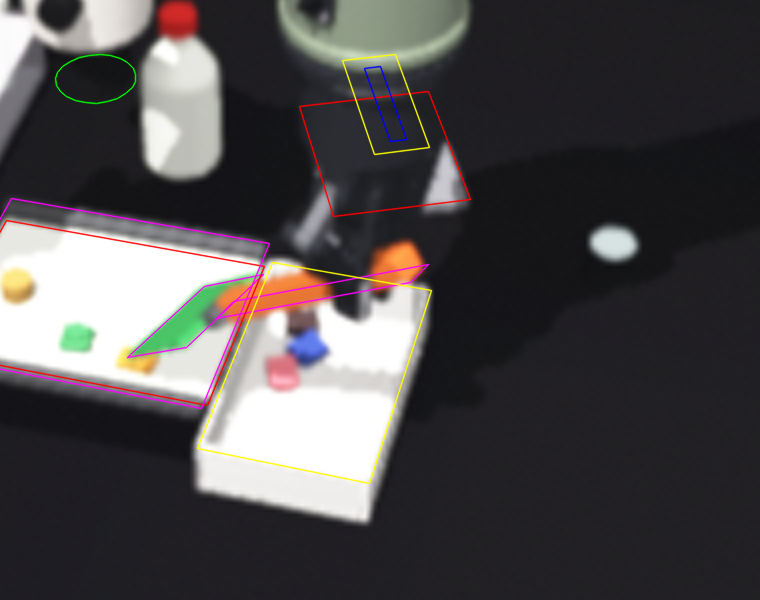

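View pics/top12.png

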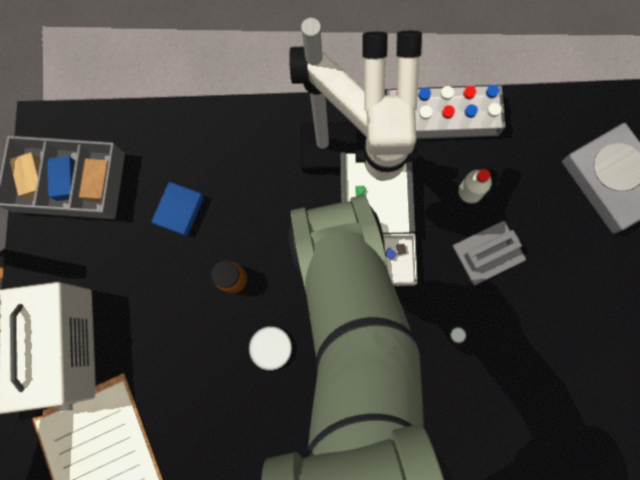

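Request:
carry_out:
  commands:
    - [[12,-4,1,0,10],[16,-5,1,0,10],[14,-4,0,0,10],[7,-2,0,0,10],[0,0,0,0,10],[0,0,0,0,10]]

```text
t: 15.0
ee_pos: [0.5374, 0.0298, 0.1691]
orientation: [0.0, 0.983, -0.183, -0.0]
contact_force: [-0.5, 0.7, -0.2]
grip_width: 0.0169
```

```bash
python3 lean.py 13 53.5;python3 fitth.py 13
python3 - <<'E'
from h import *
print(observe()['contact_force'])
plan([(31,24,53,-20)])
E
```

```text
G [0.5374 0.0298 0.1878] yaw -21.0708364964916 t 15.0
side G px [333.9 211.6]
top G px [338.1 244.3]
side area 153 [(np.float64(0.39275592064178316), np.int64(55)), (np.float64(0.44164071160850976), np.int64(52)), (np.float64(0.444652717969502), np.int64(54)), (np.float64(0.49911180492006246), np.int64(53))]
[-0.13918039  0.47332071 -0.47151503]
(31, 24, 53, -20) tcp [0.569 0.017 0.144] rad 0.569 move [34.2  0.5 25.5] turn -0.1Traceback (most recent call last):
  File "fitth.py", line 13, in <module>
    cc,l,stt,cen=cv2.connectedComponentsWithStats(m);b=1+np.argmax(stt[1:,4]);m=(l==b).astype(np.uint8)
                                                         ~~~~~~~~~^^^^^^^^^^^
    return _wrapfunc(a, 'argmax', axis=axis, out=out, **kwds)
    return bound(*args, **kwds)
ValueError: attempt to get argmax of an empty sequence
```

View pics/side13o.png

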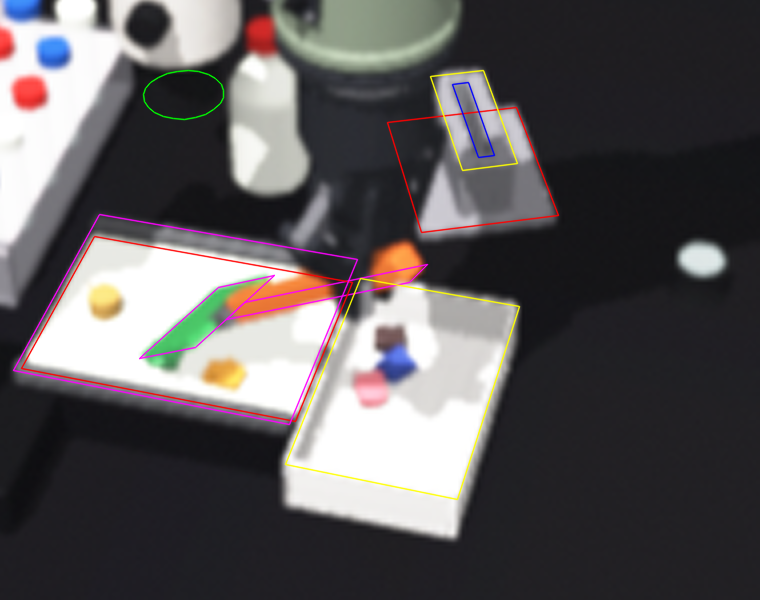

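View pics/top13.png

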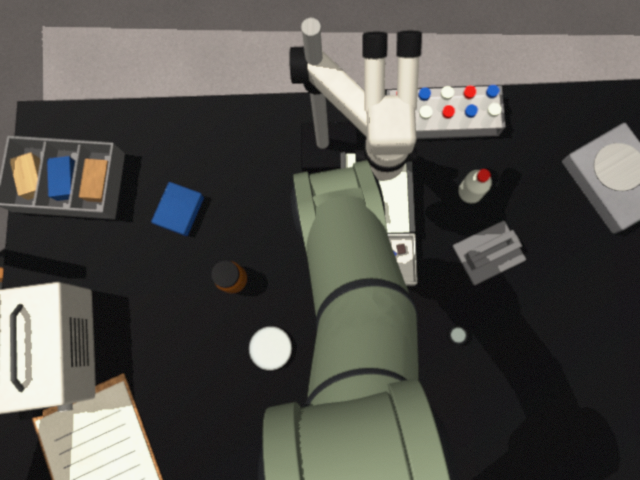

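View pics/side13.png

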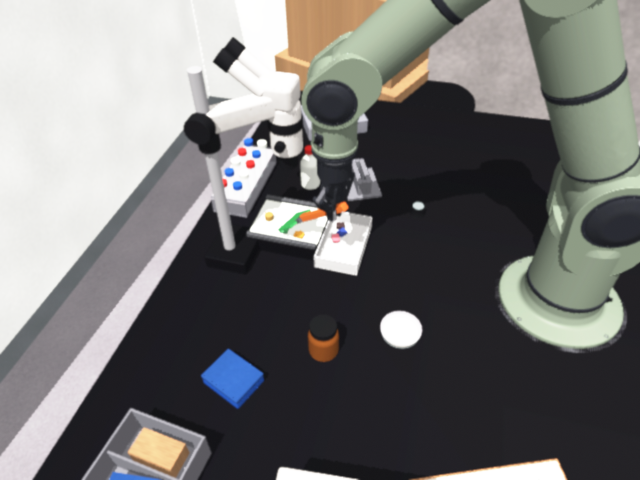

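Request:
carry_out:
  commands:
    - [[8,0,5,0,10],[13,0,9,0,10],[9,0,8,0,10],[3,1,2,0,10],[0,0,0,0,10],[0,0,0,0,10]]

```text
t: 15.7
ee_pos: [0.568, 0.0172, 0.1452]
orientation: [0.0, 0.983, -0.183, -0.0]
contact_force: [-0.3, -0.2, -0.8]
grip_width: 0.0165
```

```bash
python3 lean.py 14 53.5
python3 - <<'E'
from h import *
print(observe()['contact_force'])
plan([(30,24,54,-20)])
plan([(14,24,53,-20),(24,24,47,-20),(0,25,47,-14),(-20,25,47,-7),(-40,25,47,0),(-93,25,47,0)])
E
```

```text
G [0.568  0.0172 0.1639] yaw -21.07496825402598 t 15.7
side G px [322.5 213.6]
top G px [344.  231.1]
[-0.56463106 -0.56216613 -1.13271191]
(30, 24, 54, -20) tcp [0.568 0.017 0.145] rad 0.568 move [-0.   0.2  0.8] turn -0.1
(14, 24, 53, -20) tcp [0.552 0.017 0.144] rad 0.552 move [-15.    5.7   1.8] turn -0.1
(24, 24, 47, -20) tcp [0.562 0.017 0.138] rad 0.562 move [ 9.4 -3.4  6. ] turn 0.0
(0, 25, 47, -14) tcp [0.533 0.004 0.138] rad 0.533 move [-22.1  22.2  -0. ] turn -6.0
(-20, 25, 47, -7) tcp [ 0.51  -0.012  0.138] rad 0.51 move [-18.3  22.3  -0. ] turn -7.0
(-40, 25, 47, 0) tcp [ 0.489 -0.029  0.138] rad 0.489 move [-18.8  19.9  -0. ] turn -7.0
(-93, 25, 47, 0) tcp [ 0.436 -0.028  0.138] rad 0.436 move [-53.  -0.  -0.] turn 0.0
```

View pics/side14o.png

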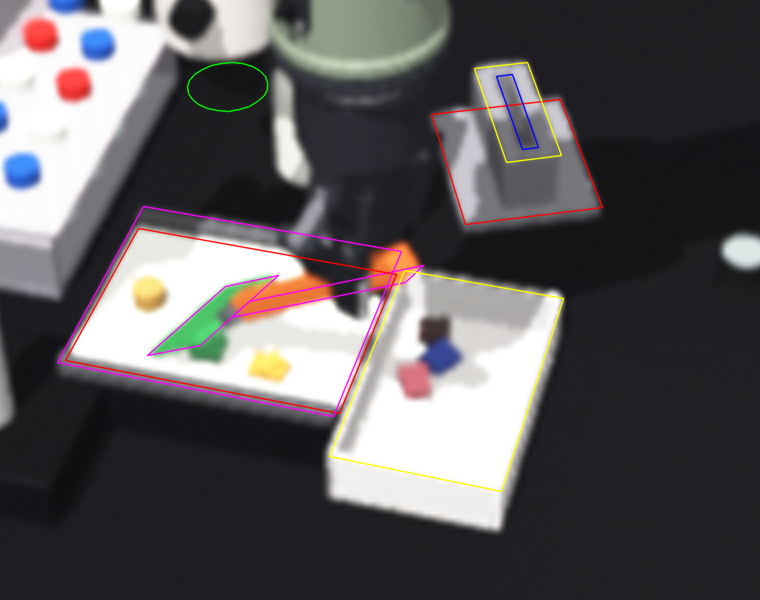

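View pics/side14.png

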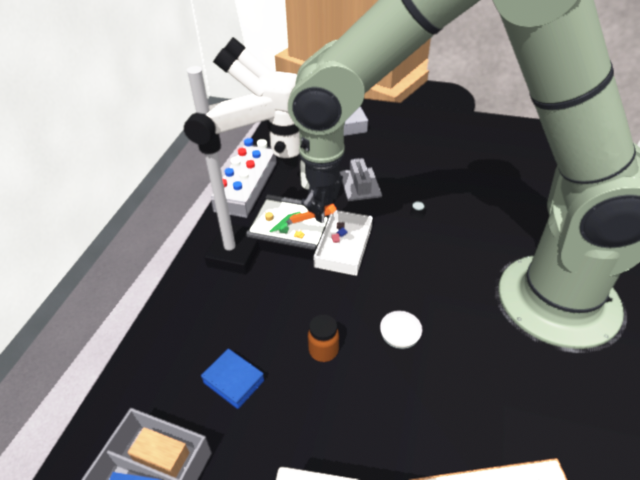

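Request:
carry_out:
  commands:
    - [[-7,3,0,0,10],[-8,3,1,0,10],[5,-2,3,0,10],[5,-2,4,0,10],[-11,11,0,-3,10],[-11,11,0,-3,10],[-9,11,0,-3.5,10],[-9,11,0,-3.5,10],[-9,10,0,-3.5,10],[-10,10,0,-3.5,10],[0,0,0,0,10]]

```text
t: 16.9
ee_pos: [0.4907, -0.0323, 0.1373]
orientation: [0.0, 1.0, -0.009, -0.0]
contact_force: [-3.6, 0.9, 5.4]
grip_width: 0.0167
```

```bash
python3 lean.py 15 53.5
python3 - <<'E'
from h import *
print(observe()['contact_force'])
plan([(-93,25,47,0)])
E
```

```text
G [ 0.4907 -0.0323  0.156 ] yaw -1.0839253875066583 t 16.9
side G px [359.1 207.7]
top G px [370.2 269.3]
[-2.53813454 -1.18306293  4.6490983 ]
(-93, 25, 47, 0) tcp [ 0.436 -0.028  0.138] rad 0.436 move [-56.   -1.6  -0.4] turn -0.2
```

View pics/side15o.png

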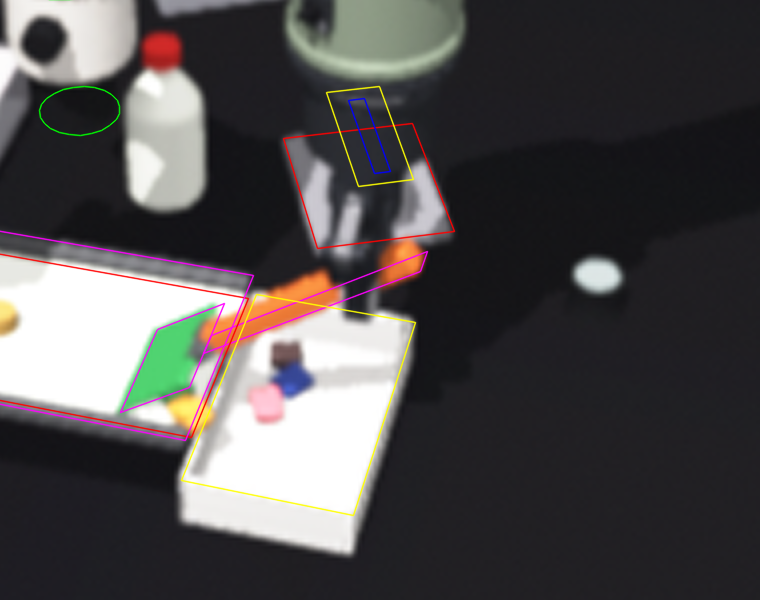

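Request:
carry_out:
  commands:
    - [[-12,0,-1,0,10],[-15,0,0,0,10],[-14,0,0,0,10],[-10,0,0,0,10],[-5,0,0,0,10],[0,0,0,0,10],[0,0,0,0,10]]

```text
t: 17.7
ee_pos: [0.4355, -0.0301, 0.1383]
orientation: [-0.0, 1.0, -0.009, 0.0]
contact_force: [0.7, -0.7, -1.1]
grip_width: 0.0168
```

```bash
python3 lean.py 16 53.5
python3 - <<'E'
from h import *
print(observe()['contact_force'])
plan([(-93,25,47,0)])
E
```

```text
G [ 0.4355 -0.0301  0.157 ] yaw -1.0671115904118076 t 17.7
side G px [381.8 211.7]
top G px [370.3 297.1]
[ 0.03485    -0.31929369 -1.84758095]
(-93, 25, 47, 0) tcp [ 0.436 -0.028  0.138] rad 0.436 move [ 0.  -1.8  0.5] turn -0.1
```

View pics/side16o.png

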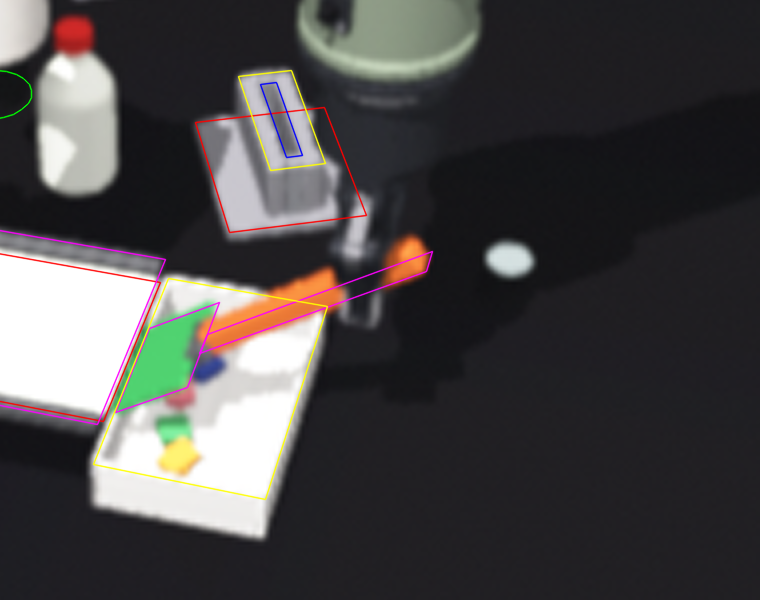

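Run:
```python
from h import *
need(ST([-.185,0,.200])[0],24.4)
need(ST([-.185,0,.1346-.0187])[0],24.4)
```

```text
t 17.8 tcp [ 0.4355 -0.0302  0.1383] yaw -1.07 need [-56.4 352.8 -61.8] turn -25.47 F [ 0.  -0.3 -1.8] w 16.8 tilt [ 2.e-04  1.e-04 -1.e+00]
t 17.8 tcp [ 0.4355 -0.0302  0.1383] yaw -1.07 need [-56.4 352.9  22.3] turn -25.47 F [ 0.  -0.3 -1.8] w 16.8 tilt [ 2.e-04  1.e-04 -1.e+00]
```

Request:
carry_out:
  commands:
    - [[0,0,-15,0,10],[0,0,-25,0,10],[0,10,-22,0,10],[0,25,0,0,10],[0,38,0,0,10],[0,40,0,0,10],[0,40,0,0,10],[-8,40,0,0,10],[-10,40,0,0,10],[-12,40,0,0,10],[-12,38,0,0,10],[-10,27,0,0,10],[-4,15,0,0,10],[0,0,0,-7,10],[0,0,0,-8,10],[0,0,0,-7,10],[0,0,0,-3.5,10],[0,0,0,0,10]]

```text
t: 19.6
ee_pos: [0.373, -0.3818, 0.2002]
orientation: [-0.0, 0.977, 0.212, 0.0]
contact_force: [-0.2, -0.6, -0.9]
grip_width: 0.0165
```

```bash
python3 lean.py 17 53.5; python3 fitth.py 17
python3 - <<'E'
from h import *
need(ST([-.185,0,.200])[0],24.4)
need(ST([-.185,0,.1346-.0187])[0],24.4)
E
```

```text
G [ 0.373  -0.3818  0.2189] yaw 24.525103707684984 t 19.6
side G px [429.6 114.1]
top G px [567.6 323.4]
side area 462 [(np.float64(0.7672149780570202), np.int64(56)), (np.float64(0.7705105048008366), np.int64(53)), (np.float64(0.7859681706106504), np.int64(54)), (np.float64(0.7916519731991152), np.int64(55))]
top area 1002 [(np.float64(0.8268789581415795), np.int64(56)), (np.float64(0.8435995538676568), np.int64(53)), (np.float64(0.8621462081402065), np.int64(55)), (np.float64(0.8757487591990416), np.int64(54))]
t 19.7 tcp [ 0.3728 -0.3819  0.2002] yaw 24.33 need [-0.3 -0.1  0.2] turn -0.07 F [-0.1 -0.5 -1.5] w 17.0 tilt [ 1.e-04  2.e-04 -1.e+00]
t 19.7 tcp [ 0.3728 -0.3819  0.2002] yaw 24.33 need [-0.3 -0.1 84.3] turn -0.07 F [-0.1 -0.5 -1.5] w 17.0 tilt [ 1.e-04  2.e-04 -1.e+00]
```

View pics/side17o.png

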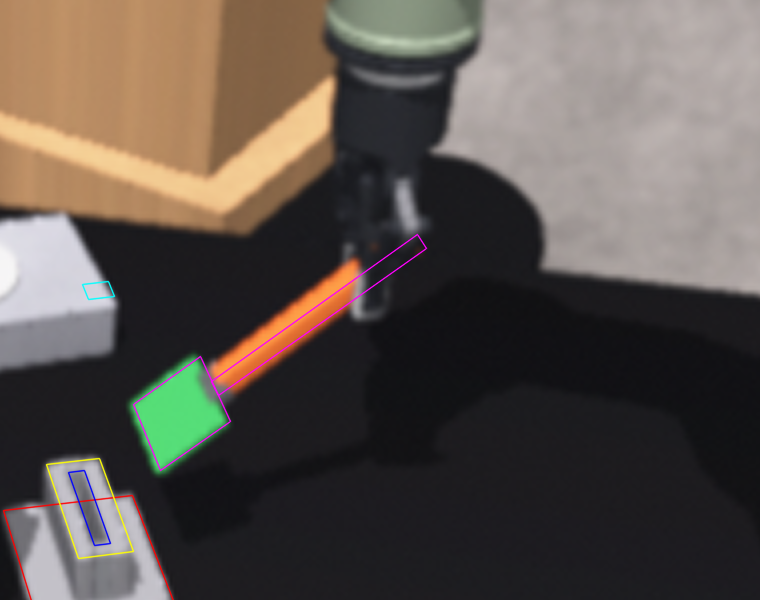

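View pics/top17.png

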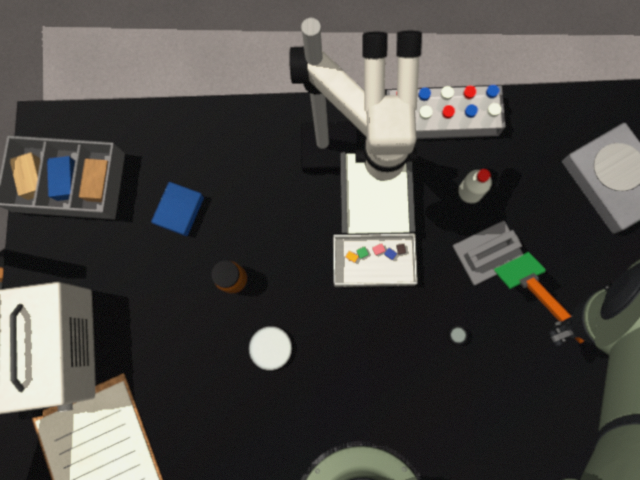

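View pics/side17.png

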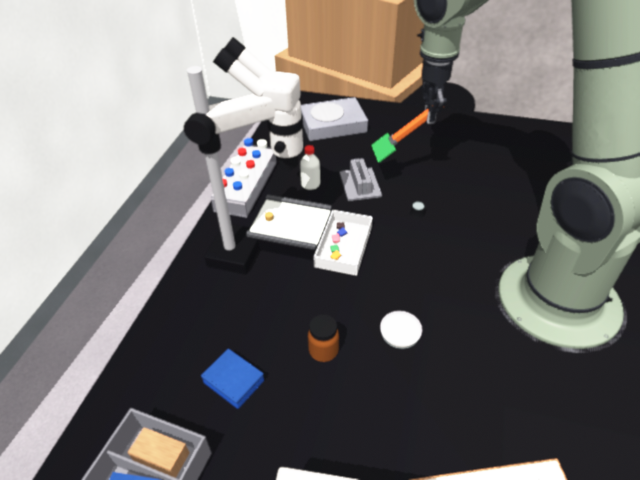

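Request:
carry_out:
  commands:
    - [[0,0,20,0,10],[0,0,30,0,10],[0,0,24,0,10],[0,0,10,0,10],[8,0,0,0,10],[8,0,0,0,10],[0,0,0,0,10]]

```text
t: 20.4
ee_pos: [0.3889, -0.3752, 0.1174]
orientation: [0.001, 0.977, 0.212, 0.001]
contact_force: [-0.9, 0.6, -0.7]
grip_width: 0.0168
```

Request:
carry_out:
  commands:
    - [[2,0,0,0,10],[14,0,-14,0,10],[15,0,-18,0,10],[13,0,-10,0,10],[13,0,-9,0,10],[13,0,-7,0,10],[15,0,-6,0,10],[15,0,-5,0,10],[15,0,-4,0,10],[0,0,0,0,10]]
  grip_force: 25

```text
t: 21.4
ee_pos: [0.4939, -0.3268, 0.1896]
orientation: [0.0, 0.977, 0.213, 0.001]
contact_force: [-2.2, -1.3, -0.5]
grip_width: 0.0165
```

```bash
python3 lean.py 18 10; python3 fitth.py 18
python3 - <<'E'
from h import *
need(ST([-.0542,0,.2068-.0187])[0],24.4)
need(ST([-.023,0,.21-.0187])[0],24.4)
E
```

```text
G [ 0.4938 -0.3268  0.2083] yaw 24.559613646167783 t 21.4
side G px [381.5 122.8]
top G px [528.4 259.2]
side area 168 [(np.float64(0.49834868764123064), np.int64(8)), (np.float64(0.5269915544396256), np.int64(11)), (np.float64(0.5524392417850139), np.int64(9)), (np.float64(0.5684947768281101), np.int64(10))]
top area 114 [(np.float64(0.24139344262295082), np.int64(8)), (np.float64(0.279877039489241), np.int64(11)), (np.float64(0.3597475089989045), np.int64(10)), (np.float64(0.3647836212966474), np.int64(9))]
t 21.5 tcp [ 0.4922 -0.3276  0.1891] yaw 24.47 need [-0.6  0.   1. ] turn 0.07 F [-0.8  0.1 -2.1] w 16.6 tilt [ 6.e-04  2.e-04 -1.e+00]
t 21.5 tcp [ 0.4922 -0.3276  0.1891] yaw 24.47 need [30.6  0.  -2.2] turn 0.07 F [-0.8  0.1 -2.1] w 16.6 tilt [ 6.e-04  2.e-04 -1.e+00]
```

View pics/side18o.png

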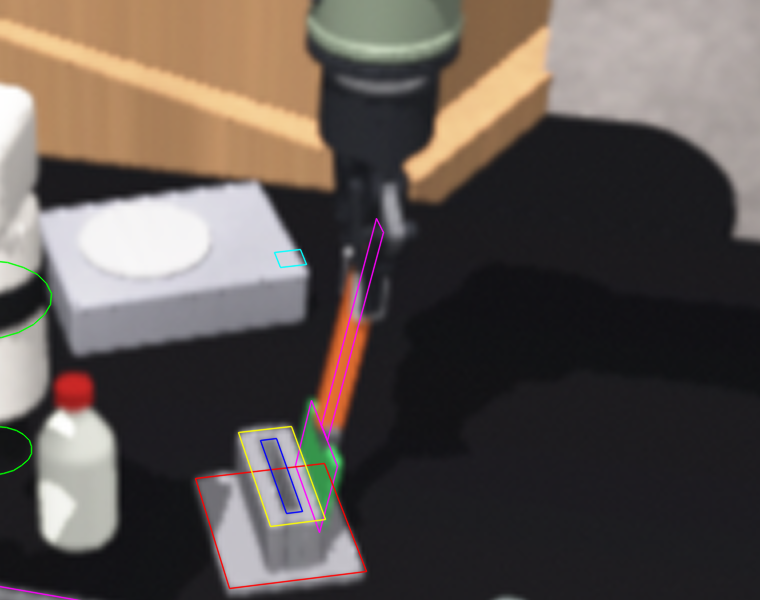

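Request:
carry_out:
  commands:
    - [[10,0,-1,0,10],[10,0,-1,0,10],[8,0,0,0,10],[5,0,0,0,10],[0,0,0,0,10],[0,0,0,0,10]]

```text
t: 22.1
ee_pos: [0.5219, -0.3142, 0.1911]
orientation: [-0.0, 0.977, 0.212, 0.0]
contact_force: [-1.5, 0.2, -2.3]
grip_width: 0.0166
```

```bash
python3 lean.py 19 0; python3 fitth.py 19
python3 - <<'E'
from h import *
need(ST([-.023,0,.21-.0187])[0],24.4)
E
```

```text
G [ 0.5219 -0.3142  0.2098] yaw 24.4376155745592 t 22.1
side G px [370.4 123.5]
top G px [520.5 244.6]
side area 83 [(np.float64(0.36215360253365003), np.int64(0)), (np.float64(0.3990715268225585), np.int64(-3)), (np.float64(0.4225255972696246), np.int64(-2)), (np.float64(0.4227894869426484), np.int64(-1))]
top area 76 [(np.float64(0.0), np.int64(71)), (np.float64(0.0), np.int64(72)), (np.float64(0.0), np.int64(73)), (np.float64(0.0), np.int64(74))]
t 22.2 tcp [ 0.5218 -0.3142  0.1913] yaw 24.43 need [-2. -0. -0.] turn 0.03 F [-1.5 -0.  -1.3] w 16.6 tilt [ 4.e-04  3.e-04 -1.e+00]
```

View pics/side19o.png

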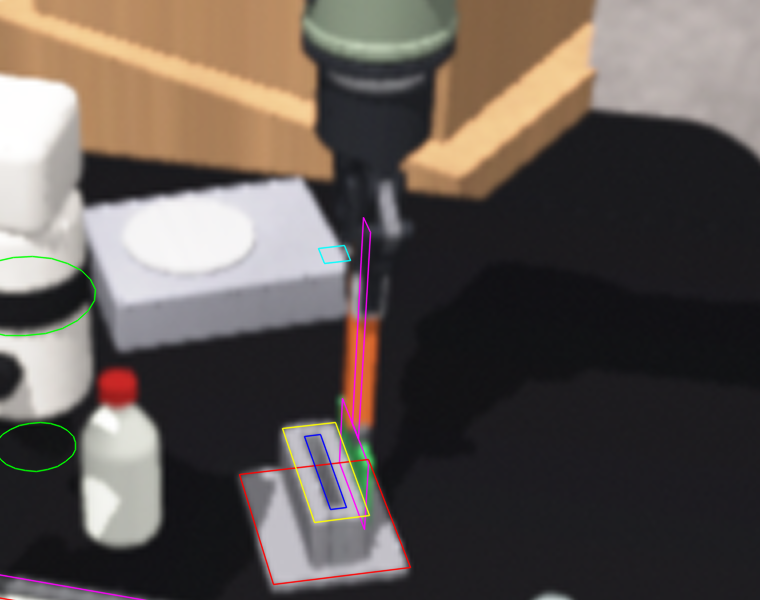

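View pics/top19o.png

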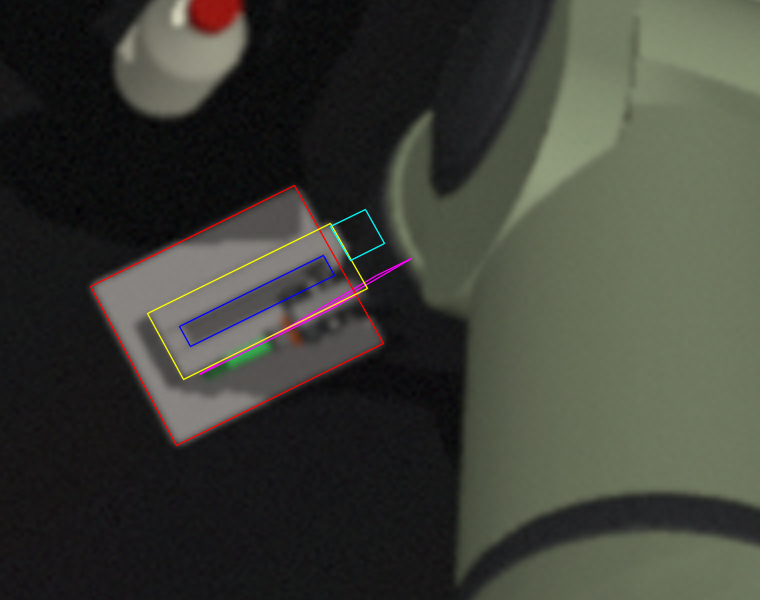

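Run:
```python
from h import *
need(ST([.0025,0,.1721+.055])[0],24.4)
```

```text
t 22.2 tcp [ 0.5218 -0.3142  0.1913] yaw 24.43 need [ 23.6  -0.  -35.8] turn 0.03 F [-1.5 -0.  -1.3] w 16.6 tilt [ 4.e-04  3.e-04 -1.e+00]
```

Request:
carry_out:
  commands:
    - [[-6,0,0,0,10],[0,0,-15,0,10],[0,0,-21,0,10],[0,0,0,0,10],[12,0,0,0,10],[14,0,0,0,10],[3.6,0,0,0,10],[0,0,0,0,10],[0,0,0,0,10]]

```text
t: 23.1
ee_pos: [0.5431, -0.3045, 0.2268]
orientation: [-0.0, 0.977, 0.212, -0.0]
contact_force: [0.4, 0.4, -1.0]
grip_width: 0.017
```

```bash
python3 lean.py 20 0; python3 fitth.py 20
python3 - <<'E'
from h import *
need(ST([.0025,0,.1721+.055])[0],24.4)
E
```

```text
G [ 0.5431 -0.3045  0.2455] yaw 24.446242555058785 t 23.1
side G px [362.5 112.8]
top G px [520. 230.]
side area 157 [(np.float64(0.4629379620700739), np.int64(2)), (np.float64(0.5772328230428789), np.int64(-1)), (np.float64(0.6005043227665706), np.int64(1)), (np.float64(0.6863959623766919), np.int64(0))]
top area 76 [(np.float64(0.0), np.int64(71)), (np.float64(0.0), np.int64(72)), (np.float64(0.0), np.int64(73)), (np.float64(0.0), np.int64(74))]
t 23.2 tcp [ 0.5429 -0.3048  0.2271] yaw 24.41 need [ 0.5 -0.2  0. ] turn 0.01 F [ 0.4  0.6 -1. ] w 16.9 tilt [-4.e-04 -0.e+00 -1.e+00]
```

View pics/side20o.png

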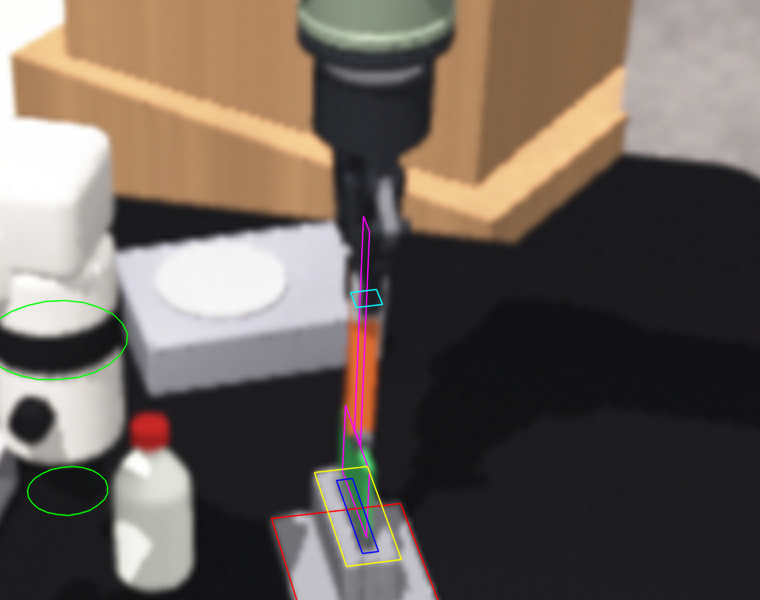

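View pics/top20o.png

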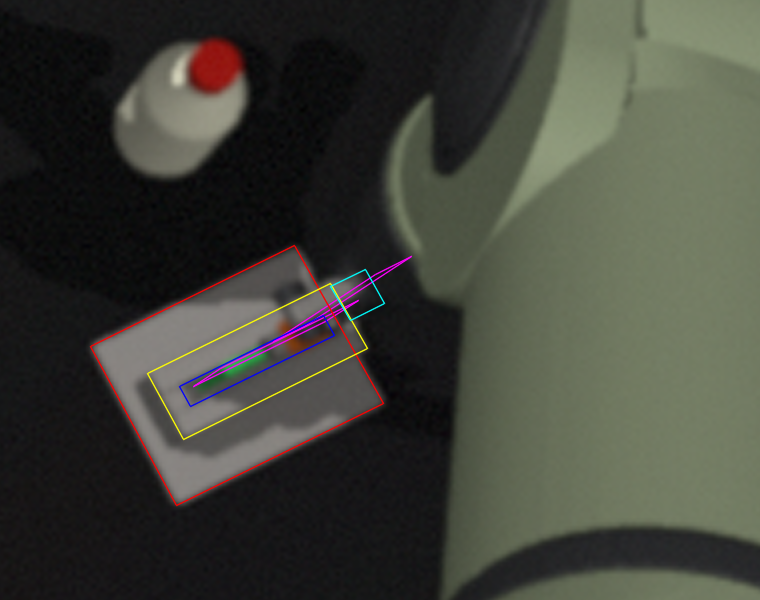

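Request:
carry_out:
  commands:
    - [[0,0,6,0,10],[0,0,6,0,10],[0,0,4,0,10],[0,0,4,0,10],[0,0,0,0,10]]

```text
t: 23.7
ee_pos: [0.543, -0.3044, 0.2066]
orientation: [-0.0, 0.977, 0.212, -0.0]
contact_force: [0.5, 0.0, -0.4]
grip_width: 0.017
```

```bash
python3 lean.py 21 0;  python3 - <<'E'
from h import *
need(ST([.0013,0,.1721])[0],24.4)
E
```

```text
G [ 0.543  -0.3045  0.2253] yaw 24.43465985477455 t 23.7
side G px [362.2 119.4]
top G px [516.7 232.2]
t 23.8 tcp [ 0.5433 -0.3045  0.2072] yaw 24.43 need [-1.2 -0.1 35.1] turn 0.03 F [ 0.1 -0.  -0.4] w 16.8 tilt [-1.e-04  1.e-04 -1.e+00]
```

View pics/side21o.png

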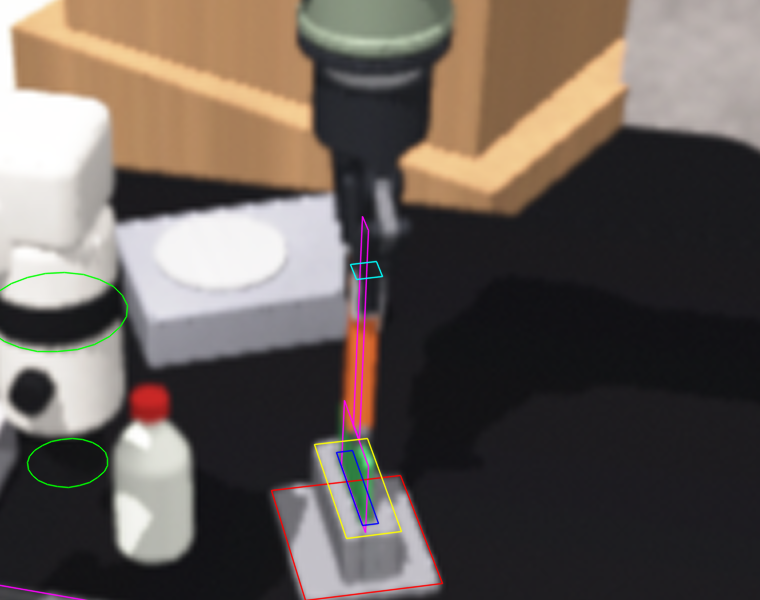

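View pics/top21o.png

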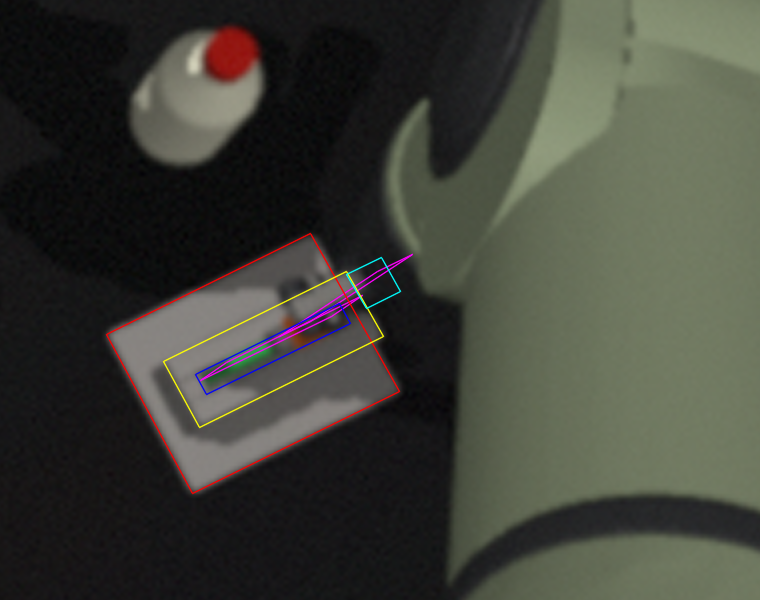

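Request:
carry_out:
  commands:
    - [[0,0,5,0,10],[-0.5,0,8,0,10],[-0.5,0,9,0,10],[0,0,6,0,10],[0,0,3,0,10],[0,0,0,0,10],[0,0,0,0,10]]

```text
t: 24.5
ee_pos: [0.5425, -0.305, 0.1764]
orientation: [0.0, 0.977, 0.212, 0.0]
contact_force: [-0.6, 0.3, -1.1]
grip_width: 0.0166
```

```bash
python3 lean.py 22 0;  python3 - <<'E'
from h import *
need(ST([.0013,0,.1721])[0],24.4)
E
```

```text
G [ 0.5425 -0.305   0.1951] yaw 24.43394346694727 t 24.5
side G px [362. 129.]
top G px [512.3 235.6]
t 24.6 tcp [ 0.5425 -0.305   0.1766] yaw 24.43 need [-0.3 -0.2  4.5] turn 0.03 F [ 0.1  0.7 -1.3] w 16.9 tilt [ 4.e-04 -2.e-04 -1.e+00]
```

View pics/side22o.png

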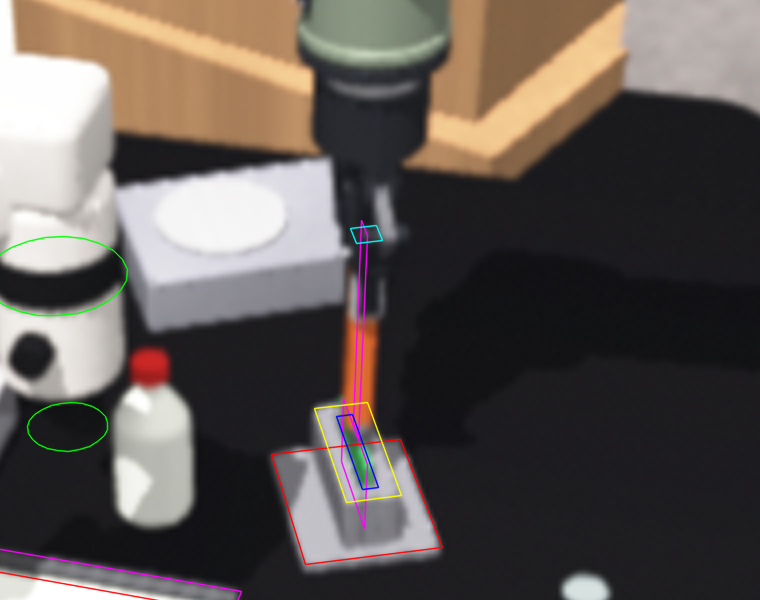

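Request:
carry_out:
  commands:
    - [[0,0,1.5,0,10],[0,0,1,0,10],[0,0,1,0,10],[0,0,0,0,10]]

```text
t: 25.0
ee_pos: [0.5423, -0.3049, 0.1726]
orientation: [-0.0, 0.977, 0.212, -0.0]
contact_force: [-0.1, 0.1, -0.5]
grip_width: 0.0167
```

Request:
carry_out:
  commands:
    - [[0,0,0.7,0,10],[0,0,0.7,0,10],[0,0,0.7,0,10],[0,0,0,0,10]]

```text
t: 25.4
ee_pos: [0.5429, -0.3051, 0.1721]
orientation: [0.0, 0.977, 0.212, 0.001]
contact_force: [-2.4, 3.2, 17.4]
grip_width: 0.017
```

Request:
carry_out:
  commands:
    - [[0,0,-1.2,0,10],[0,0,0,0,19],[0,0,0,0,24],[0,0,0,0,40],[0,0,0,0,70],[0,0,0,0,85],[0,0,0,0,85],[0,0,0,0,85]]

```text
t: 26.2
ee_pos: [0.5424, -0.305, 0.1719]
orientation: [-0.0, 0.977, 0.212, -0.0]
contact_force: [-0.7, -0.1, 0.5]
grip_width: 0.0852
```

```bash
python3 lean.py 23 0;  python3 - <<'E'
from h import *
need(ST([.0013,0,.1721])[0],24.4)
E
```

```text
G [ 0.5424 -0.305   0.1906] yaw 24.432416280037142 t 26.2
side G px [362.  130.4]
top G px [511.6 236.1]
t 26.3 tcp [ 0.5424 -0.305   0.1719] yaw 24.44 need [-0.2 -0.1 -0.2] turn 0.04 F [ 0.6 -0.4 -0.1] w 84.8 tilt [-0.  0. -1.]
```

View pics/side23o.png

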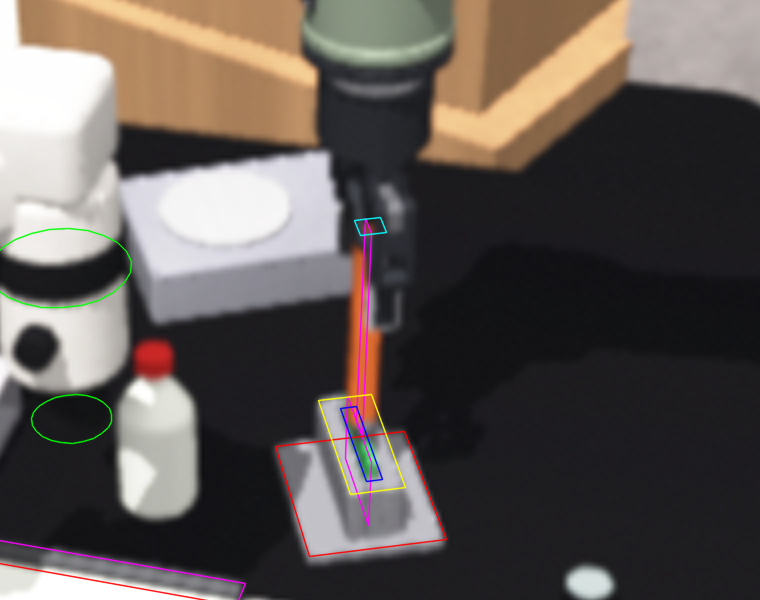

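View pics/top23o.png

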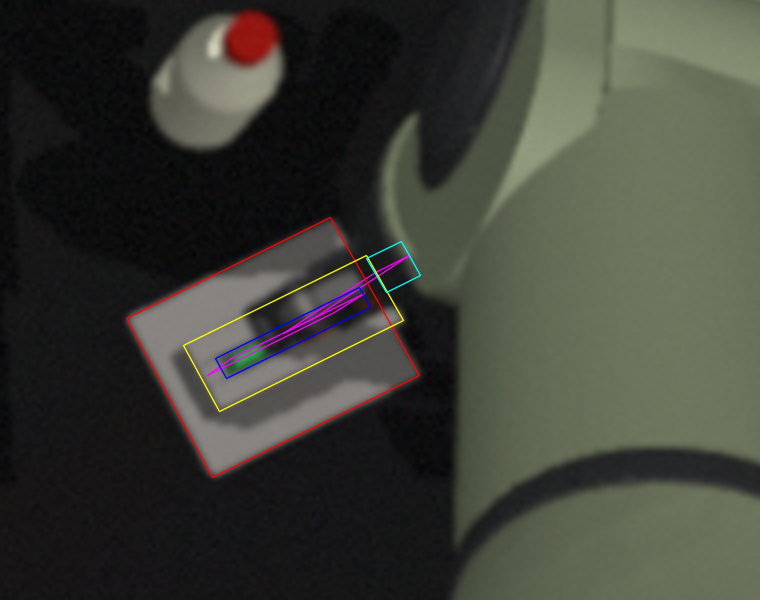

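Released and standing. Retreat upward, then back away.

Request:
carry_out:
  commands:
    - [[0,0,-10,0,85],[0,0,-20,0,85],[0,0,-30,0,85],[0,0,-30,0,85],[0,0,-20,0,85],[-15,0,0,0,85],[-30,0,0,0,85],[-40,0,0,0,85],[-40,0,0,0,85],[-20,0,0,0,85],[0,0,0,0,85],[0,0,0,0,85]]

```text
t: 27.5
ee_pos: [0.4101, -0.365, 0.2821]
orientation: [0.0, 0.977, 0.211, 0.0]
contact_force: [0.2, 0.4, -0.4]
grip_width: 0.0846
```

Run:
```python
from h import *
for n in C:
    im=snapshot(n);cv2.imwrite(f'pics/{n}24.png',im)
overlay('side',cv2.imread('pics/side24.png'),items(),(200,90,400,240),'pics/s24.png',4)
overlay('top',cv2.imread('pics/top24.png'),items(),(330,130,530,280),'pics/t24.png',4)
for k in('jar','dish','bottle','slidebox','loupe','mount','scraper_grip'):
    for n in C:
        L=landmark_of(k,n)[:1];print(k,n,[(np.round(l['location']),round(l['confidence'],2)) for l in L])
s=observe();print(s['t'],s['contact_force'])
```

```text
jar side [(array([348., 324.]), 0.93)]
jar top [(array([278., 234.]), 0.97)]
dish side [(array([333., 402.]), 0.86)]
dish top [(array([347., 272.]), 0.85)]
bottle side [(array([185., 310.]), 0.8)]
bottle top [(array([192., 470.]), 0.81)]
slidebox side [(array([384., 235.]), 0.98)]
slidebox top [(array([209., 180.]), 0.7)]
loupe side [(array([214., 419.]), 0.69)]
loupe top [(array([336., 456.]), 0.76)]
mount side [(array([249., 337.]), 0.75)]
mount top []
scraper_grip side [(array([135., 360.]), 0.82)]
scraper_grip top [(array([236., 517.]), 0.93)]
28.3 [-0.98982666 -0.10532348 -1.00968304]
```

View pics/s24.png

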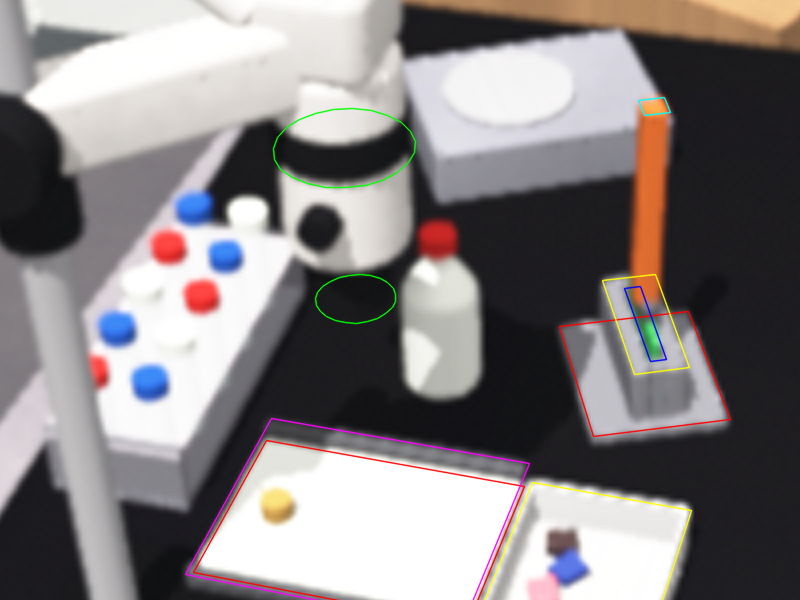

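View pics/t24.png

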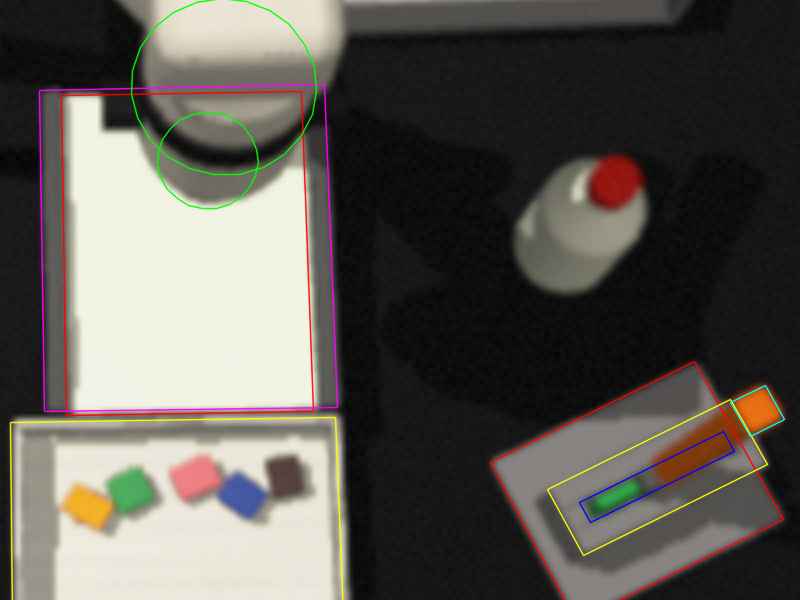

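All five chips are in the tray, the mount is where it was on the plate, the scraper stands upright in the slot, and the bystanders are in place.

Run:
```python
from cell import *
print(sign_off())
```

```text
the job is handed in; nothing more can be done
None
```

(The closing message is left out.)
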